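# Load the gel reader from the cassette magazine

### The arm

A 7-joint arm with a two-finger parallel gripper is mounted at the origin on the work surface. World frame = base frame: x ahead of the robot, y to its left, z up, the work surface at z = 0. Lengths are in m, angles in degrees, forces in N, time in s.
With the tool pointing down it reaches from about 0.4 to 0.85 m from the base axis. Payload 10.4 kg.
Tool frame: the origin (TCP) lies at the very end of the fingers, on their centre line; the grasp point (between the pads) lies bot.hold_point_z behind it (bot.hold_point_z is the distance from the TCP to the grasp point, in m); z points along the fingers, x is the direction in which the jaws open and shut, and the axes are right-handed (so a half turn about z gives the same grasp; the last joint's range is limited). The gripper opens to 87 mm and grips with 3 to 60 N. Pads are 19 mm wide; open, the fingers measure 117 mm over their backs; the gripper's body (75 mm by 190 mm) begins 51 mm behind the grasp point.
Start: joints at [70.096, 19.034, -3.707, 83.658, 1.238, 77.344, -5.071], TCP at [0.199, -0.592, 0.223] pointing down, gripper open.
Joint ranges: [-148.97, 148.97], [-28.65, 121.19], [-84.17, 76.75], [9.2, 138.47], [-72.65, 252.65], [3.7, 117.97], [-149.18, 149.18]. Speed limits (degrees/s): [127.2, 127.2, 159.86, 159.86, 180, 180, 180].

### API

Orientations are given as [roll, pitch, yaw] about the fixed x, y, z axes, in that order (R = Rz(yaw) Ry(pitch) Rx(roll)).
In Python, from plant import sensors, eyes, job, bot gives the robot as it stands. The module is installed in compiled form; this text tells all that it offers.
- The arm moves only by the tool drive_tool, never from a script. Its argument "plan" is a list of rows, each an object of numbers: "grip": the opening, from 0 (shut) to 1 (fully open); "tx", "ty", "tz": the shift along the tool's x, y, z as a fraction of full scale; "yaw": the turn about the tool's z as a fraction of full scale. A call has 1 to 5 rows; each row is the pose to reach, as a shift and turn from the pose commanded when the call began, along the tool's axes at that moment, turning the shorter way round; what a row does not reach only later rows make up. Full scale, the value 1, is 0.25 m for a shift and 180 degrees for a turn. A row lasts 1/8 s, in which the tool goes at most 62.5 mm and 10.7 degrees, less where a joint would pass 70% of its speed; a pose out of reach is approached as far as the arm can. A call with a number of a shift or a turn outside -1 to 1 is refused whole. A call with a gripper value outside its range is refused whole. The fingers move at their own pace and stop on an object; "force" is the grip in N (left out, the last holds). Time passes only in rows, so rows that repeat a pose let the fingers close. It gives the time, the measured TCP pose, the force and the opening at its end, in the units of the state.
- sensors.get_state(): the state, without advancing time (a new reading comes with each control period).
- eyes.read_camera(name): name is "side" or "top" or "wrist"; returns the picture (480x640x3 uint8, blue, green, red); there is no depth.
- eyes.get_calibration(name): a dict with "K" (3x3 intrinsics, pixels), "R" (3x3) and "t" (3): a world point X has camera coordinates R X + t; the wrist camera has in their place "tool_from_camera" (4x4, takes a point from camera to tool coordinates, whose origin is the TCP and whose axes are the tool frame's). Camera axes: x right, y down, z forward; pixel columns grow to the right and rows downward; lengths in m; the calibration is good to about 2 mm. A picture is of the moment at which its call begins: read the wrist's pose just before it. get_calibration takes no time and is no camera call.
- job.job_done(): hands the job in, once; it reports no verdict.
Trained networks look in the newest picture that a camera, given by its name, has taken for a name from the list of things; names that differ only in an ending like _2 or _b are one class to them, and where a whole thing is asked for, a point or a joint stands for the part that bears it (a point fixed in the world has none). Each returns a list of dicts, best first, with "conf" (0 to 1); they miss things now and then, are a little off and sometimes report something else, mostly with a low value. They report only what shows in the picture. A call takes as long as a camera call.
- eyes.look_for(camera, name): "extent" ([left, top, right, bottom] in pixels, round what is visible of it).
- eyes.outline_of(camera, name): "mask" (480x640 bool, what is visible of it) and "extent" ([left, top, right, bottom] in pixels, round what is visible of it).
The state is a dict: "time": time; "joint_positions": joint angles; "joint_vel": joint speeds; "effort": joint torques, N m; "tool_pos": TCP position; "orientation": TCP orientation; "force": force on the tool from outside, world axes, zero at the start; "ft_torque": the same for the moment, N m; "finger_gap": finger opening in m.
Only numpy, scipy, OpenCV 4.12 (cv2) and the standard library are available. Lean on these libraries where they do the work, as an engineer would, in place of code of your own. Each camera call takes 0.05 s, during which the arm holds its last target. There are 200 camera calls.

### The job

If the orange tube rack stands in the way in front of the gel reader, push it along the bench, without lifting or tipping it, until it stands wholly on the blue mat. Slide the gel cassettes (two or three) out of the magazine one at a time from the top, without dragging along the ones below, and push each one fully home, nose first, into the reader bay of its own colour, so that only its handle sticks out; a cassette in the magazine can be gripped only by its nose, so set it down and take it by the handle before loading. When all the cassettes are in, press the green start button all the way down, and leave the other things on the bench where they are.

Things in the scene. Friction and masses are not known exactly. Their poses are not given: they have to be found in the camera images.
- rack: orange tube rack with white tube caps, loose, 90 x 90 x 40 mm block (caps to 50 mm), about 350 g, too wide to grip: it is pushed; absent in some starts. Origin: centre of its underside; z up.
- mat: square blue mat, 150 x 150 mm, 1 mm thin and lying flat, no edge to catch on. Origin: its centre, on the table. It lies on one side of the bench, the magazine on the other; they swap from start to start.
- magazine: fixed magazine: black base 10 mm high and a clear hood (58 wide, 103 deep, top at 67 mm) open at the front, its own -x. Origin on the table; x from front to back, hood from x = -47.5 to +55.5. Red, yellow (and blue) lie flat in it one on another, undersides 10, 26, (42) mm above the table, noses to -x in line with its x axis; the hood covers handles and rear half of the bodies.
- magazine_mouth (a point): middle of the lower edge of the hood's open front (10 mm above the table, inside 47 mm wide, 52 high). Each nose stands 45 mm out in front of it, both sides free to grip; under the noses the base goes on for 35 mm as a tongue 36 wide. A cassette is clear of the hood after sliding 95 mm along the magazine's -x.
- reader: fixed white and grey gel reader, three bays side by side. Origin on the table under the middle of its front face; x into the reader, z up. Bays at y = +85 (red), 0 (yellow), -85 mm (blue), coloured strip over each. Roof over the bays 45 mm high for 105 mm from the front, housing behind it 110 high. Home, a cassette has its wide body inside and its 50 mm handle outside.
- start (a joint): green round start button (26 mm across) on the reader's roof: metres pressed, 0 up, 0.006 fully down (about 5 N).
- start_top (a point): middle of the top face of the start button, press straight down here; 72 mm behind the front face, between the red and yellow bays.
- red: Red gel cassette, rigid plastic, 16 mm thick: wide body 90 long x 44 wide, then a handle 50 long x 22 wide on its centre line; about 90 g. Origin: middle of the 90 x 44 body, on its underside; x towards the nose (wide end, x = +45; handle from x = -45 to -95); z up. At the bottom of the stack.
- yellow: Yellow gel cassette, rigid plastic, 16 mm thick: wide body 90 long x 44 wide, then a handle 50 long x 22 wide on its centre line; about 90 g. Origin: middle of the 90 x 44 body, on its underside; x towards the nose (wide end, x = +45; handle from x = -45 to -95); z up. On the red one.
- blue: Blue gel cassette, rigid plastic, 16 mm thick: wide body 90 long x 44 wide, then a handle 50 long x 22 wide on its centre line; about 90 g. Origin: middle of the 90 x 44 body, on its underside; x towards the nose (wide end, x = +45; handle from x = -45 to -95); z up. On the yellow one, on top; absent in some starts (then there are two cassettes).
- bay_red (a point): Red bay of the reader: where the red cassette's origin lies when home (on the table, 46 mm inside the front face; cassette's x along the reader's x). A tunnel at table level without a floor (cassettes slide in along the table), 48 mm wide, 21 high, 91.5 deep; coloured guides flare its mouth to 62 mm wide from 13 mm in front of the face.
- bay_yellow (a point): Yellow bay of the reader: where the yellow cassette's origin lies when home (on the table, 46 mm inside the front face; cassette's x along the reader's x). A tunnel at table level without a floor (cassettes slide in along the table), 48 mm wide, 21 high, 91.5 deep; coloured guides flare its mouth to 62 mm wide from 13 mm in front of the face.
- bay_blue (a point): Blue bay of the reader: where the blue cassette's origin lies when home (on the table, 46 mm inside the front face; cassette's x along the reader's x). A tunnel at table level without a floor (cassettes slide in along the table), 48 mm wide, 21 high, 91.5 deep; coloured guides flare its mouth to 62 mm wide from 13 mm in front of the face.
- bottle: Amber bottle, 60 mm across, 130 high. Bystander, loose: leave it where it is. Origin: centre of its underside.
- beaker: Glass beaker, 72 mm across, 90 high. Bystander, loose: leave it where it is. Origin: centre of its underside.
- pipette: White and red pipette lying on the bench, about 250 mm long, 26 high. Bystander, loose: leave it where it is. Origin: centre of its underside.
- marker: Black marker with blue cap, 135 mm long, 15 high. Bystander, loose: leave it where it is. Origin: centre of its underside.
- timer: White square timer, 60 x 60 x 18 mm. Bystander, loose: leave it where it is. Origin: centre of its underside.
- tip_box: Clear and blue box of pipette tips, 120 x 80 x 56 mm. Bystander, loose: leave it where it is. Origin: centre of its underside.

How it is judged:
By the outcome, as a careful person would: the job done as asked, in the order asked, and still so for the second after the job is handed in, with the robot touching nothing.
Of blue, rack only 1 to 2 are there at a start; the rules pass over those that are not, and their reading is None.
At some moment in a run one of rack may be knocked a few centimetres aside while the robot is not near it.
Once in a run the grip may slacken for a moment while it holds something.
It also fails if it takes over 210 s, if anything falls off the work surface, if the arm or the gripper's body presses on something with over 40 N, if the wrist force passes 120 N, or if a joint passes its speed limit or range.

## Working session

There is one attempt and no reset: what is moved stays moved. The work goes in short steps, Python scripts to look and compute and a tool call to move; the robot and the scene stay as the last step left them, time stands still between calls to the robot, and variables do not carry over. Pictures are saved under pics/ and viewed, about 12 in all and at most 16, crops included, and the job is handed in when it is done.

Besides the shell and the picture viewer there is one more tool, called as name([rows], argument=value, ...), one row to a line, values as JSON. drive_tool: Moves the arm, as the interface text tells. Shift numbers are shares of 0.25 m and turn numbers shares of 180 degrees, none past 1 either way. Its arguments: {"type":"object","properties":{"plan":{"type":"array"},"force":{"type":"number"}},"required":["plan"]}

```bash
mkdir -p pics; ls; python3 - <<'E'
from plant import sensors, eyes, job, bot
import cv2,numpy as np
print(sensors.get_state(), bot.hold_point_z)
for c in ("top","side"):
    cv2.imwrite(f"pics/{c}0.png",eyes.read_camera(c))
    k=eyes.get_calibration(c);print(c,{a:np.round(b,4).tolist() for a,b in k.items()})
    for n in ("rack","mat","magazine","reader","start","red","yellow","blue"):
        for d in eyes.look_for(c,n)[:2]: print(c,n,round(d["conf"],2),np.round(d["extent"]).tolist())
print(np.round(eyes.get_calibration("wrist")["tool_from_camera"],4).tolist(), eyes.get_calibration("wrist")["K"])
E
```

```text
pics
{'time': 0.0, 'joint_positions': array([70.09593198, 19.07129978, -3.70863922, 83.70490639,  1.23895029,
       77.34453437, -5.07221134]), 'joint_vel': array([ 0.07908044,  0.11148008, -0.01452927,  0.04217024,  0.00935649,
       -0.06351616,  0.01886637]), 'effort': array([-3.37550646e-04, -6.23267984e+01,  2.46871094e-02, -3.89908898e+01,
       -6.13256078e-02,  3.97523947e-02,  1.44970541e-04]), 'tool_pos': array([ 0.19932352, -0.59195598,  0.22177054]), 'orientation': array([ 1.79995408e+02,  8.06965405e-02, -7.13893564e+01]), 'force': array([-0.00138787,  0.00400279, -0.05514843]), 'ft_torque': array([ 0.0417876 ,  0.04298946, -0.02454914]), 'finger_gap': 0.08704308884580707} 0.0187
top {'K': [[455.983, 0.0, 316.5827], [0.0, 455.983, 232.1881], [0.0, 0.0, 1.0]], 'R': [[-0.0235, -0.9997, -0.0093], [-0.9838, 0.0248, -0.1775], [0.1777, 0.005, -0.9841]], 't': [0.0072, 0.5871, 1.1347]}
top rack 0.42 [217.0, 188.0, 240.0, 216.0]
top rack 0.17 [180.0, 225.0, 240.0, 285.0]
top mat 0.79 [181.0, 224.0, 239.0, 287.0]
top mat 0.71 [418.0, 158.0, 449.0, 192.0]
top magazine 0.63 [404.
[... 218 characters left out ...]
417.0, 283.0, 440.0, 303.0]
top blue 0.44 [474.0, 187.0, 489.0, 235.0]
side {'K': [[563.1175, 0.0, 312.3601], [0.0, 563.1175, 224.7564], [0.0, 0.0, 1.0]], 'R': [[0.8209, -0.571, 0.005], [-0.4321, -0.627, -0.6482], [0.3733, 0.53, -0.7614]], 't': [-0.4828, 0.28, 1.6129]}
side mat 0.57 [227.0, 167.0, 285.0, 210.0]
side magazine 0.66 [330.0, 275.0, 361.0, 309.0]
side reader 0.81 [293.0, 154.0, 412.0, 261.0]
side start 0.49 [329.0, 201.0, 332.0, 205.0]
[[1.0, 0.0009, 0.0002, 0.0005], [-0.0009, 0.9681, 0.2507, -0.0685], [0.0, -0.2507, 0.9681, -0.162], [0.0, 0.0, 0.0, 1.0]] [[385.26609808   0.         320.14934539]
 [  0.         385.26609808 239.43877646]
 [  0.           0.           1.        ]]
```

```bash
python3 - <<'E'
import cv2
a=cv2.imread("pics/top0.png")[100:340,150:510]
cv2.imwrite("pics/top0c.png",cv2.resize(a,(800,533),interpolation=cv2.INTER_CUBIC))
E
```

```text
(no output)
```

View pics/top0c.png

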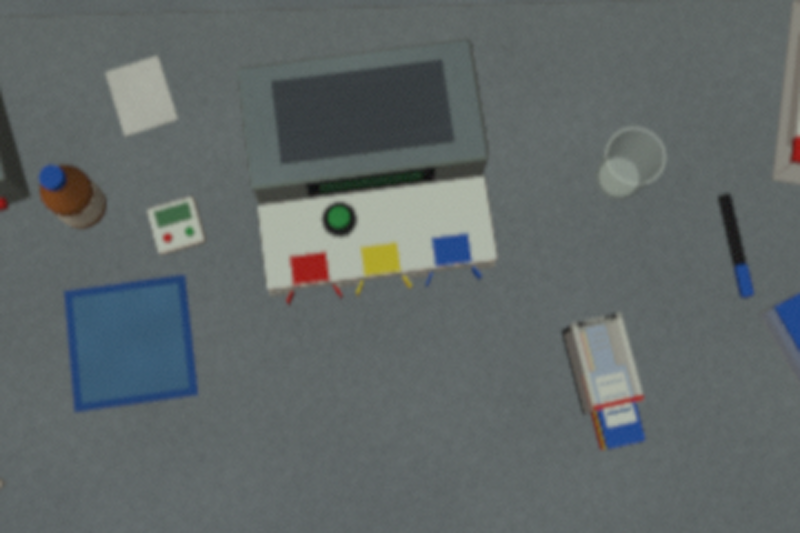

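The top view shows no rack: the mat is empty at about (130,345) in the crop. Three cassettes are stacked, with blue on top, its nose at about (622,428) and the hood front at about (615,402). The reader's front edge runs from (268,289) to (495,262), and the button is at (340,218). All are crop pixels.

```bash
cat > h.py <<'E'
from plant import sensors, eyes, job, bot
import cv2, numpy as np
from scipy.spatial.transform import Rotation as Ro
def cam(c):
    k=eyes.get_calibration(c); K=np.array(k["K"])
    if c=="wrist":
        s=sensors.get_state(); T=np.eye(4)
        T[:3,:3]=Ro.from_euler("xyz",s["orientation"],degrees=True).as_matrix(); T[:3,3]=s["tool_pos"]
        T=T@np.array(k["tool_from_camera"]); return K,T[:3,:3],T[:3,3]
    R=np.array(k["R"]); return K,R.T,-R.T@np.array(k["t"])
def back(c,uv,z):
    K,R,o=cam(c); uv=np.atleast_2d(uv).astype(float)
    d=(R@np.linalg.inv(K)@np.c_[uv,np.ones(len(uv))].T).T
    return o+d*((z-o[2])/d[:,2])[:,None]
def proj(c,X):
    K,R,o=cam(c); p=(K@(R.T@(np.atleast_2d(X)-o).T)).T; return p[:,:2]/p[:,2:]
def to(x,y,z,yaw,frm=None):
    """drive fractions from present (or given) pose to world target"""
    if frm is None:
        s=sensors.get_state(); p=s["tool_pos"]; w=s["orientation"][2]
    else: p=np.array(frm[:3]); w=frm[3]
    d=np.array([x,y,z])-p; a=np.radians(w)
    t=np.array([np.cos(a)*d[0]+np.sin(a)*d[1],np.sin(a)*d[0]-np.cos(a)*d[1],-d[2]])/.25
    dy=(yaw-w+180)%360-180
    return np.round([*t,-dy/180],3)
def local(o,yaw,x,y):
    a=np.radians(yaw); return np.array(o[:2])+[np.cos(a)*x-np.sin(a)*y,np.sin(a)*x+np.cos(a)*y]
E
python3 - <<'E'
from h import *
f=lambda p:np.array(p)/2.2222+[150,100]
print("roof front L,R",back("top",f([(268,289),(495,262)]),.045)[:,:2])
print("strips", back("top",f([(309,268),(381,259),(452,249)]),.046)[:,:2])
print("btn",back("top",f([(340,216)]),.055)[:,:2])
print("hood top f l,r  back l,r",back("top",f([(590,407),(643,397),(575,325),(622,314)]),.067)[:,:2])
print("nose",back("top",f([(603,448),(645,442)]),.058)[:,:2])
E
```

```text
roof front L,R [[ 0.59723264  0.11349024]
 [ 0.62297396 -0.15578822]]
strips [[ 0.62111806  0.06464666]
 [ 0.62983737 -0.02087623]
 [ 0.63981813 -0.10542032]]
btn [[0.68126398 0.02646821]]
hood top f l,r  back l,r [[ 0.44800185 -0.25290287]
 [ 0.45783135 -0.31354498]
 [ 0.54212443 -0.24152351]
 [ 0.55355338 -0.29623507]]
nose [[ 0.40200471 -0.26660068]
 [ 0.40759277 -0.3145267 ]]
```

```bash
python3 -c "
from h import *
print(to(.30,-.44,.222,-76), to(.41,-.29,.2,-81,[.30,-.44,.222,-76]))"
```

```text
[-0.449 -0.576  0.002  0.026] [-0.476 -0.572  0.088  0.028]
```

drive_tool([
  {"tx": -0.449,"ty": -0.576,"tz": 0,"yaw": 0.026,"grip": 1},
  {"tx": -0.449,"ty": -0.576,"tz": 0,"yaw": 0.026,"grip": 1},
  {"tx": -0.449,"ty": -0.576,"tz": 0,"yaw": 0.026,"grip": 1},
])

```text
time: 1.27
tool_pos: [0.3012, -0.4381, 0.2227]
orientation: [-180.0, -0.0, -76.0]
force: [0.3, 0.0, 0.7]
finger_gap: 0.0869
```

drive_tool([
  {"tx": -0.476,"ty": -0.572,"tz": 0.088,"yaw": 0.028,"grip": 1},
  {"tx": -0.476,"ty": -0.572,"tz": 0.088,"yaw": 0.028,"grip": 1},
  {"tx": -0.476,"ty": -0.572,"tz": 0.088,"yaw": 0.028,"grip": 1},
  {"tx": -0.476,"ty": -0.572,"tz": 0.088,"yaw": 0.028,"grip": 1},
  {"tx": -0.476,"ty": -0.572,"tz": 0.088,"yaw": 0.028,"grip": 1},
])

```text
time: 1.9
tool_pos: [0.41, -0.2905, 0.2007]
orientation: [180.0, -0.0, -81.1]
force: [-0.7, -0.3, -0.6]
finger_gap: 0.0871
```

```bash
python3 - <<'E'
from h import *
s=sensors.get_state();print(s["tool_pos"],s["orientation"],s["time"])
cv2.imwrite("pics/w1.png",eyes.read_camera("wrist"))
for n in ("magazine","blue","yellow","red"):
    for d in eyes.look_for("wrist",n)[:2]: print(n,round(d["conf"],2),np.round(d["extent"]).tolist())
E
```

```text
[ 0.41002376 -0.29050634  0.20066053] [ 1.79988797e+02 -2.67663751e-02 -8.11020445e+01] 1.9
magazine 0.69 [272.0, 28.0, 359.0, 181.0]
magazine 0.29 [539.0, 1.0, 572.0, 49.0]
blue 0.9 [294.0, 179.0, 350.0, 235.0]
```

View pics/w1.png

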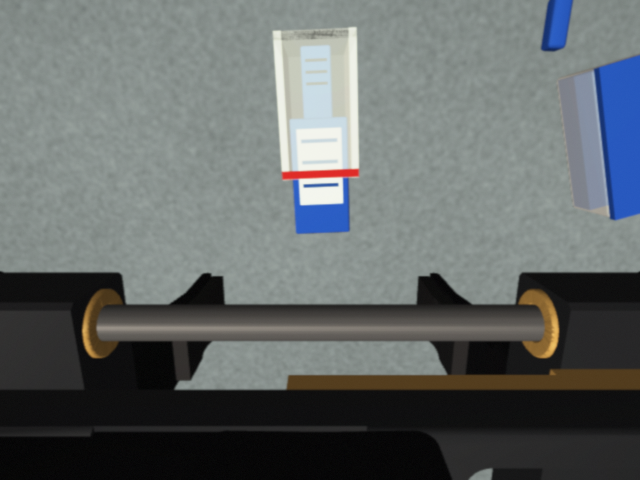

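The wrist view shows blue's nose at (296–350, 178–234), with the hood's red front edge at y of about 174. There are roughly 45 mm of nose to grip and both sides are free.

```bash
python3 - <<'E'
from h import *
n=back("wrist",[(296,234),(350,231)],.058);print("nose",n[:,:2],np.linalg.norm(n[0]-n[1]))
b=back("wrist",[(290,119),(347,118)],.058);print("body rear",b[:,:2],np.linalg.norm(b[0]-b[1]))
h=back("wrist",[(283,176),(358,173)],.067);print("hood",h[:,:2])
hb=back("wrist",[(274,31),(356,28)],.067);print("hood back",hb[:,:2])
for a,c in((n.mean(0),b.mean(0)),(h.mean(0),hb.mean(0))):
    d=c-a;print(a[:2],np.degrees(np.arctan2(d[1],d[0])),np.linalg.norm(d))
print(proj("wrist",sensors.get_state()["tool_pos"]))
E
```

```text
nose [[ 0.40107438 -0.27309141]
 [ 0.41029135 -0.31608769]] 0.04397308234356566
body rear [[ 0.48897788 -0.25626941]
 [ 0.49630153 -0.29871009]] 0.043067934073413694
hood [[ 0.44677407 -0.25729819]
 [ 0.45774767 -0.31324502]]
hood back [[ 0.54488762 -0.23816681]
 [ 0.55549843 -0.29417412]]
[ 0.40568286 -0.29458955] 11.125087926919885 0.08862220933843368
[ 0.45226087 -0.28527161] 11.036671673410815 0.09977755059994008
[[318.88826883 296.42768657]]
```

```bash
cat >> h.py <<'E'
def path(*P):
    f=None
    for p in P:
        print(p,to(*p,frm=f).tolist()); f=p
E
python3 -c "
from h import *
path((.4273,-.2904,.07,-79),(.4273,-.2904,.046,-79))"
```

```text
(0.4273, -0.2904, 0.07, -79) [0.008, -0.07, 0.523, -0.012]
(0.4273, -0.2904, 0.046, -79) [0.0, -0.0, 0.096, 0.0]
```

drive_tool([
  {"tx": 0.008,"ty": -0.07,"tz": 0.26,"yaw": -0.012,"grip": 1},
  {"tx": 0.008,"ty": -0.07,"tz": 0.45,"yaw": -0.012,"grip": 1},
  {"tx": 0.008,"ty": -0.07,"tz": 0.523,"yaw": -0.012,"grip": 1},
  {"tx": 0.008,"ty": -0.07,"tz": 0.619,"yaw": -0.012,"grip": 1},
  {"tx": 0.008,"ty": -0.07,"tz": 0.619,"yaw": -0.012,"grip": 1},
])

```text
time: 2.78
tool_pos: [0.4273, -0.2896, 0.0457]
orientation: [179.9, 0.1, -79.0]
force: [-1.5, 0.1, -0.5]
finger_gap: 0.0871
```

drive_tool([
  {"grip": 0.4},
  {"grip": 0.4},
  {"grip": 0.4},
  {"grip": 0.4},
  {"grip": 0.4},
], force=25)

```text
validation failed for argument at $.pl...
```

drive_tool([
  {"tx": 0,"ty": 0,"tz": 0,"yaw": 0,"grip": 0.4},
  {"tx": 0,"ty": 0,"tz": 0,"yaw": 0,"grip": 0.4},
  {"tx": 0,"ty": 0,"tz": 0,"yaw": 0,"grip": 0.4},
  {"tx": 0,"ty": 0,"tz": 0,"yaw": 0,"grip": 0.4},
  {"tx": 0,"ty": 0,"tz": 0,"yaw": 0,"grip": 0.4},
], force=25)

```text
time: 3.4
tool_pos: [0.4279, -0.2894, 0.0459]
orientation: [-180.0, -0.0, -79.0]
force: [-1.7, 0.6, 0.2]
finger_gap: 0.0453
```

drive_tool([
  {"tx": 0,"ty": 0,"tz": 0,"yaw": 0,"grip": 0.3},
  {"tx": 0,"ty": 0.02,"tz": -0.003,"yaw": 0,"grip": 0.3},
  {"tx": 0,"ty": 0.05,"tz": -0.004,"yaw": 0,"grip": 0.3},
  {"tx": 0,"ty": 0.09,"tz": -0.004,"yaw": 0,"grip": 0.3},
  {"tx": 0,"ty": 0.14,"tz": -0.004,"yaw": 0,"grip": 0.3},
], force=30)

```text
time: 4.03
tool_pos: [0.3925, -0.2962, 0.0467]
orientation: [180.0, 0.0, -79.0]
force: [-0.4, 0.2, -1.6]
finger_gap: 0.0437
```

```bash
python3 - <<'E'
from h import *
print(sensors.get_state()["finger_gap"])
cv2.imwrite("pics/w2.png",eyes.read_camera("wrist"))
E
```

```text
0.043707745290016205
```

View pics/w2.png

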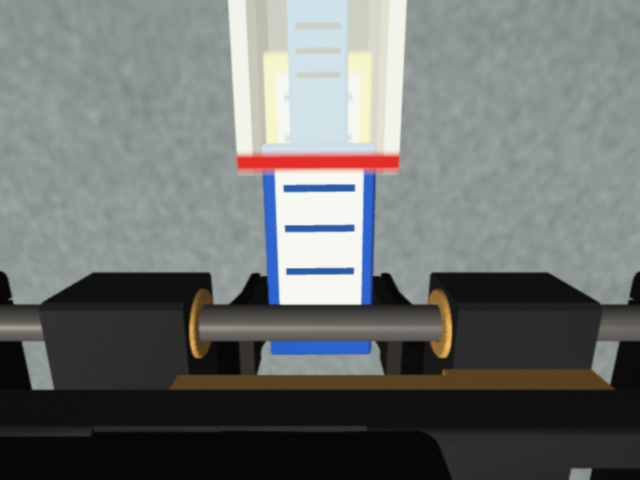

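The view shows blue sliding out alone. Yellow stays back, seen through the hood from about y=52. I'll pull blue clear, lift it, and look at the reader.

drive_tool([
  {"tx": 0,"ty": 0.06,"tz": 0,"yaw": 0,"grip": 0.3},
  {"tx": 0,"ty": 0.12,"tz": 0,"yaw": 0,"grip": 0.3},
  {"tx": 0,"ty": 0.18,"tz": 0,"yaw": 0,"grip": 0.3},
  {"tx": 0,"ty": 0.24,"tz": 0,"yaw": 0,"grip": 0.3},
  {"tx": 0,"ty": 0.29,"tz": 0,"yaw": 0,"grip": 0.3},
])

```text
time: 4.7
tool_pos: [0.3213, -0.3102, 0.0468]
orientation: [180.0, -0.0, -79.0]
force: [0.1, -0.3, -0.8]
finger_gap: 0.0433
```

drive_tool([
  {"tx": 0,"ty": 0,"tz": -0.1,"yaw": 0,"grip": 0.3},
  {"tx": 0,"ty": 0,"tz": -0.25,"yaw": 0,"grip": 0.3},
  {"tx": 0,"ty": 0,"tz": -0.4,"yaw": 0,"grip": 0.3},
  {"tx": 0,"ty": 0,"tz": -0.6,"yaw": 0,"grip": 0.3},
  {"tx": 0,"ty": 0,"tz": -0.6,"yaw": 0,"grip": 0.3},
])

```text
time: 5.32
tool_pos: [0.3237, -0.3113, 0.2004]
orientation: [-179.8, -0.3, -78.9]
force: [0.1, -0.1, -1.5]
finger_gap: 0.0438
```

```bash
python3 -c "
from h import *
path((.50,-.17,.2,-84))"
```

```text
(0.5, -0.17, 0.2, -84) [-0.42, -0.801, 0.002, 0.028]
```

drive_tool([
  {"tx": -0.1,"ty": -0.2,"tz": 0,"yaw": 0.028,"grip": 0.3},
  {"tx": -0.21,"ty": -0.4,"tz": 0,"yaw": 0.028,"grip": 0.3},
  {"tx": -0.315,"ty": -0.6,"tz": 0,"yaw": 0.028,"grip": 0.3},
  {"tx": -0.42,"ty": -0.801,"tz": 0,"yaw": 0.028,"grip": 0.3},
  {"tx": -0.42,"ty": -0.801,"tz": 0,"yaw": 0.028,"grip": 0.3},
])

```text
time: 5.95
tool_pos: [0.5009, -0.1642, 0.1956]
orientation: [-180.0, 0.2, -83.6]
force: [0.0, -0.5, -1.0]
finger_gap: 0.044
```

```bash
python3 - <<'E'
from h import *
s=sensors.get_state();print(s["tool_pos"],s["orientation"],s["finger_gap"])
cv2.imwrite("pics/w3.png",eyes.read_camera("wrist"))
E
```

```text
[ 0.50092005 -0.16424511  0.19563159] [-1.79976019e+02  1.55969857e-01 -8.35865730e+01] 0.04399229126960429
```

View pics/w3.png

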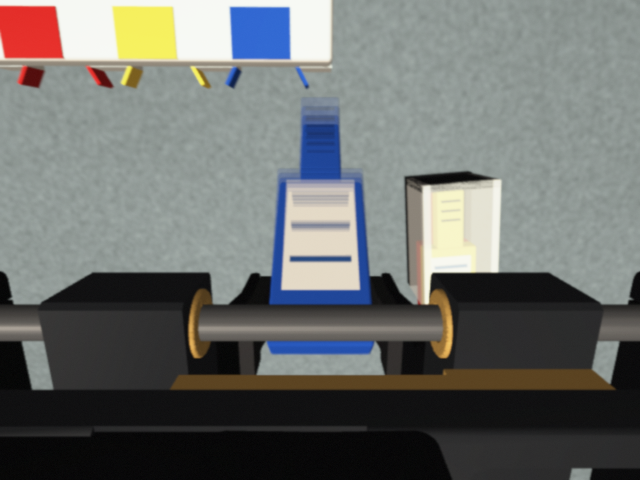

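The view shows the reader front along row ~64, with strips at about x=31 (red), 145 (yellow) and 260 (blue). The arm was still settling, so I'll retake this and measure the strips by colour.

```bash
cat >> h.py <<'E'
def strips(c,z=.0455,rows=(0,62),cols=(0,640)):
    im=eyes.read_camera(c); hsv=cv2.cvtColor(im,cv2.COLOR_BGR2HSV); out={}
    for n,(lo,hi) in dict(red=(0,6),yellow=(20,35),blue=(105,125)).items():
        m=cv2.inRange(hsv,(lo,140,80),(hi,255,255)); m[rows[1]:]=0; m[:rows[0]]=0; m[:,:cols[0]]=0; m[:,cols[1]:]=0
        k,l,st,ce=cv2.connectedComponentsWithStats(m)
        if k>1:
            i=1+st[1:,4].argmax(); out[n]=(ce[i],st[i].tolist(),back(c,[ce[i]],z)[0,:2])
    return im,out
E
python3 - <<'E'
from h import *
s=sensors.get_state();print(s["tool_pos"],s["orientation"],s["finger_gap"])
im,o=strips("wrist")
for k,v in o.items(): print(k,v)
cv2.imwrite("pics/w4.png",im)
# white roof front edge per column
g=cv2.cvtColor(im,cv2.COLOR_BGR2GRAY).astype(int)
u=[70,90,105,185,205,220,300,320]
e=[(c,np.argmin(np.diff(g[50:85,c]))+50, g[52:74:2,c].tolist()) for c in u]
for x in e: print(x)
print(back("wrist",[(c,r) for c,r,_ in e],.045)[:,:2])
E
```

```text
[ 0.49910834 -0.16671557  0.19546194] [ 1.79924272e+02  9.60479162e-02 -8.37699197e+01] 0.04378871211411856
red (array([26.42161775, 29.1789549 ]), [0, 3, 58, 52, 2794], array([0.62105308, 0.06103474]))
yellow (array([139.92791254,  28.87393235]), [109, 4, 62, 51, 2927], array([ 0.63011436, -0.02174101]))
blue (array([255.72946368,  28.84046164]), [226, 4, 60, 51, 2946], array([ 0.63916616, -0.10612032]))
(70, np.int64(57), [249, 247, 237, 179, 143, 140, 147, 148, 148, 147, 146])
(90, np.int64(64), [249, 247, 237, 180, 143, 162, 178, 63, 40, 63, 94])
(105, np.int64(57), [249, 247, 237, 181, 144, 161, 182, 140, 145, 154, 157])
(185, np.int64(57), [249, 247, 239, 186, 144, 145, 163, 156, 156, 156, 153])
(205, np.int64(57), [249, 247, 239, 189, 145, 157, 182, 143, 147, 158, 160])
(220, np.int64(57), [250, 248, 239, 189, 145, 157, 190, 143, 144, 154, 156])
(300, np.int64(57), [250, 248, 240, 193, 143, 151, 194, 142, 148, 155, 139])
(320, np.int64(57), [250, 248, 240, 194, 145, 150, 190, 142, 145, 154, 159])
[[ 0.60553916  0.03061692]
 [ 0.60225326  0.0159728 ]
 [ 0.60832249  0.00462392]
 [ 0.61468242 -0.05477025]
 [ 0.61627198 -0.06961479]
 [ 0.61746403 -0.08074714]
 [ 0.62382002 -0.14010448]
 [ 0.62540859 -0.15493981]]
```

drive_tool([
  {"tx": 0,"ty": 0,"tz": 0,"yaw": -0.278,"grip": 0.3},
  {"tx": 0,"ty": 0,"tz": 0,"yaw": -0.278,"grip": 0.3},
  {"tx": 0,"ty": 0,"tz": 0,"yaw": -0.278,"grip": 0.3},
  {"tx": 0,"ty": 0,"tz": 0,"yaw": -0.278,"grip": 0.3},
  {"tx": 0,"ty": 0,"tz": 0,"yaw": -0.278,"grip": 0.3},
])

```text
time: 6.68
tool_pos: [0.4974, -0.1702, 0.1963]
orientation: [179.9, 0.0, -33.8]
force: [-0.2, 0.0, -0.9]
finger_gap: 0.0435
```

drive_tool([
  {"tx": 0,"ty": 0,"tz": 0,"yaw": -0.278,"grip": 0.3},
  {"tx": 0,"ty": 0,"tz": 0,"yaw": -0.278,"grip": 0.3},
  {"tx": 0,"ty": 0,"tz": 0,"yaw": -0.278,"grip": 0.3},
  {"tx": 0,"ty": 0,"tz": 0,"yaw": -0.278,"grip": 0.3},
  {"tx": 0,"ty": 0,"tz": 0,"yaw": -0.278,"grip": 0.3},
])

```text
time: 7.3
tool_pos: [0.4974, -0.1702, 0.1963]
orientation: [180.0, 0.1, 16.2]
force: [0.1, -0.5, -0.9]
finger_gap: 0.0436
```

drive_tool([
  {"tx": 0,"ty": 0,"tz": 0,"yaw": -0.278,"grip": 0.3},
  {"tx": 0,"ty": 0,"tz": 0,"yaw": -0.278,"grip": 0.3},
  {"tx": 0,"ty": 0,"tz": 0,"yaw": -0.278,"grip": 0.3},
  {"tx": 0,"ty": 0,"tz": 0,"yaw": -0.278,"grip": 0.3},
  {"tx": 0,"ty": 0,"tz": 0,"yaw": -0.278,"grip": 0.3},
])

```text
time: 7.92
tool_pos: [0.4974, -0.1702, 0.1963]
orientation: [-180.0, 0.1, 66.3]
force: [0.1, 0.1, -0.9]
finger_gap: 0.0436
```

drive_tool([
  {"tx": 0,"ty": 0,"tz": 0,"yaw": -0.167,"grip": 0.3},
  {"tx": 0,"ty": 0,"tz": 0,"yaw": -0.167,"grip": 0.3},
  {"tx": 0,"ty": 0,"tz": 0,"yaw": -0.167,"grip": 0.3},
  {"tx": 0,"ty": 0,"tz": 0,"yaw": -0.167,"grip": 0.3},
  {"tx": 0,"ty": 0,"tz": 0,"yaw": -0.167,"grip": 0.3},
])

```text
time: 8.55
tool_pos: [0.4982, -0.1693, 0.1966]
orientation: [-180.0, 0.0, 95.9]
force: [-0.7, -0.3, -1.7]
finger_gap: 0.0436
```

```bash
cat >> h.py <<'E'
RO=(.6113,-.0237); RY=6.1; NG=-.067   # reader origin, yaw
BAY=dict(red=.085,yellow=0,blue=-.085)
def rd(x,y): return tuple(np.round(local(RO,RY,x,y),4))
E
python3 -c "
from h import *
a=rd(NG,-.085);path((*a,.06,96.1),(*a,.02,96.1))"
```

```text
(np.float64(0.5537), np.float64(-0.1153), 0.06, 96.1) [0.192, 0.243, 0.546, -0.001]
(np.float64(0.5537), np.float64(-0.1153), 0.02, 96.1) [0.0, 0.0, 0.16, -0.0]
```

drive_tool([
  {"tx": 0.07,"ty": 0.08,"tz": 0.1,"yaw": 0,"grip": 0.3},
  {"tx": 0.14,"ty": 0.17,"tz": 0.25,"yaw": 0,"grip": 0.3},
  {"tx": 0.192,"ty": 0.243,"tz": 0.4,"yaw": -0.001,"grip": 0.3},
  {"tx": 0.192,"ty": 0.243,"tz": 0.546,"yaw": -0.001,"grip": 0.3},
  {"tx": 0.192,"ty": 0.243,"tz": 0.6,"yaw": -0.001,"grip": 0.3},
])

```text
time: 9.18
tool_pos: [0.5537, -0.1142, 0.0455]
orientation: [-179.9, -0.0, 96.3]
force: [1.9, 0.5, 2.0]
finger_gap: 0.0432
```

drive_tool([
  {"tx": 0,"ty": 0,"tz": 0.06,"yaw": 0,"grip": 0.3},
  {"tx": 0,"ty": 0,"tz": 0.11,"yaw": 0,"grip": 0.3},
  {"tx": 0,"ty": 0,"tz": 0.14,"yaw": 0,"grip": 0.3},
  {"tx": 0,"ty": 0,"tz": 0.14,"yaw": 0,"grip": 0.3},
])

```text
time: 9.68
tool_pos: [0.5538, -0.1145, 0.0116]
orientation: [-180.0, 0.0, 96.3]
force: [0.1, -0.6, -0.3]
finger_gap: 0.0429
```

```bash
python3 -c "
from h import *
a=rd(NG,-.085);path((*a,.0045,96.1))"
```

```text
(np.float64(0.5537), np.float64(-0.1153), 0.0045, 96.1) [-0.003, -0.001, 0.029, 0.001]
```

drive_tool([
  {"tx": -0.003,"ty": 0,"tz": 0.015,"yaw": 0,"grip": 0.3},
  {"tx": -0.003,"ty": 0,"tz": 0.027,"yaw": 0,"grip": 0.3},
  {"tx": -0.003,"ty": 0,"tz": 0.027,"yaw": 0,"grip": 0.3},
])

```text
time: 10.05
tool_pos: [0.5556, -0.1144, 0.0081]
orientation: [179.9, 0.1, 96.4]
force: [-9.1, 3.5, 31.3]
finger_gap: 0.0436
```

drive_tool([
  {"tx": 0,"ty": 0,"tz": 0,"yaw": 0,"grip": 0.7},
  {"tx": 0,"ty": 0,"tz": 0,"yaw": 0,"grip": 0.7},
  {"tx": 0,"ty": 0,"tz": 0,"yaw": 0,"grip": 0.7},
  {"tx": 0,"ty": 0,"tz": -0.1,"yaw": 0,"grip": 0.7},
  {"tx": 0,"ty": 0,"tz": -0.2,"yaw": 0,"grip": 0.7},
])

```text
time: 10.68
tool_pos: [0.5536, -0.1149, 0.0552]
orientation: [-179.9, -0.0, 96.4]
force: [0.2, 0.2, 0.5]
finger_gap: 0.0609
```

drive_tool([
  {"tx": 0,"ty": -0.15,"tz": -0.1,"yaw": 0,"grip": 0.7},
  {"tx": 0,"ty": -0.372,"tz": -0.15,"yaw": 0,"grip": 0.7},
  {"tx": 0,"ty": -0.372,"tz": -0.15,"yaw": 0,"grip": 0.7},
  {"tx": 0,"ty": -0.372,"tz": -0.15,"yaw": 0,"grip": 0.7},
])

```text
time: 11.18
tool_pos: [0.462, -0.1257, 0.0928]
orientation: [180.0, 0.0, 96.3]
force: [0.7, 0.1, 0.2]
finger_gap: 0.0608
```

```bash
python3 - <<'E'
from h import *
s=sensors.get_state();print(s["tool_pos"],s["orientation"],s["finger_gap"])
im=eyes.read_camera("wrist");cv2.imwrite("pics/w5.png",im)
for d in eyes.look_for("wrist","blue")[:2]: print(d["conf"],d["extent"],back("wrist",np.reshape(d["extent"],(2,2)),.016))
im=eyes.read_camera("top")
for d in eyes.outline_of("top","blue")[:2]: 
    p=np.argwhere(d["mask"])[:,::-1]; print(d["conf"],np.round(d["extent"]), back("top",[p.mean(0)],.016))
E
```

```text
[ 0.46204743 -0.1256685   0.0927777 ] [1.79954210e+02 4.31638727e-02 9.63337310e+01] 0.06084686963421194
0.84 [290.1, 237.6, 357.3, 375.6] [[ 0.45737164 -0.14520642  0.016     ]
 [ 0.55205321 -0.08882719  0.016     ]]
0.62 [346. 229. 363. 262.] [[ 0.5642461 -0.1028208  0.016    ]]
```

View pics/w5.png

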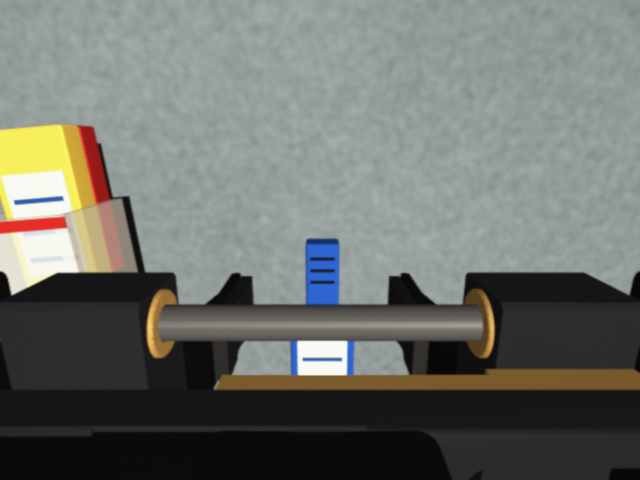

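The view shows blue flat in line with the tool. Its handle is at (306–339, 240–303), centred between the open fingers.

```bash
python3 - <<'E'
from h import *
p=back("wrist",[(306.5,244),(338.5,243.5),(307,303),(338,303)],.016)
e=(p[0]+p[1])/2; m=(p[2]+p[3])/2; d=m-e
print(e,m,np.degrees(np.arctan2(d[1],d[0])),np.linalg.norm(p[0]-p[1]))
a=np.radians(RY); print("handle end in reader frame",np.array([[np.cos(a),np.sin(a)],[-np.sin(a),np.cos(a)]])@(e[:2]-RO))
g=e[:2]+.025*np.array([np.cos(a),np.sin(a)]); path((*np.round(g,4),.04,96.1),(*np.round(g,4),.006,96.1))
E
```

```text
[ 0.45888997 -0.12387743  0.016     ] [ 0.49963972 -0.11918432  0.016     ] 6.56975673614449 0.020515227877250772
handle end in reader frame [-0.16219233 -0.08341451]
(np.float64(0.4837), np.float64(-0.1212), 0.04, 96.1) [0.004, 0.086, 0.209, 0.002]
(np.float64(0.4837), np.float64(-0.1212), 0.006, 96.1) [0.0, 0.0, 0.136, -0.0]
```

```bash
python3 - <<'E'
from h import *
import h
def at(pos,yaw):
    h.sensors=type("S",(),{"get_state":staticmethod(lambda:{"tool_pos":np.array(pos),"orientation":[180,0,yaw]})})
def rel(pos,yaw,uv,z):
    at(pos,yaw); p=h.back("wrist",uv,z)[:,:2]-np.array(pos[:2]); a=np.radians(yaw)
    return np.c_[p@[np.cos(a),np.sin(a)],p@[np.sin(a),-np.cos(a)]]
print("w2 nose, in tool xy",rel([.3925,-.2962,.0467],-79,[(272,343),(371,343),(262,152)],.0587))
print("w4/3 nose, bodyrear",rel([.4991,-.1667,.1955],-83.8,[(272,343),(371,343),(280,178),(302,108)],.2075))
print("w5 ",rel([.462,-.1257,.0928],96.3,[(322,244),(322,340)],.016))
E
```

```text
w2 nose, in tool xy [[-0.02126076  0.01709043]
 [ 0.02158288  0.01705711]
 [-0.02258931 -0.06355493]]
w4/3 nose, bodyrear [[-0.02126076  0.01709043]
 [ 0.02158288  0.01705711]
 [-0.01599966 -0.05375982]
 [-0.00721804 -0.0794335 ]]
w5  [[ 0.00076617 -0.00305683]
 [ 0.0009107   0.06535339]]
```

drive_tool([
  {"tx": 0.004,"ty": 0.086,"tz": 0.1,"yaw": 0.001,"grip": 0.7},
  {"tx": 0.004,"ty": 0.086,"tz": 0.209,"yaw": 0.001,"grip": 0.7},
  {"tx": 0.004,"ty": 0.086,"tz": 0.3,"yaw": 0.001,"grip": 0.7},
  {"tx": 0.004,"ty": 0.086,"tz": 0.345,"yaw": 0.001,"grip": 0.7},
  {"tx": 0.004,"ty": 0.086,"tz": 0.345,"yaw": 0.001,"grip": 0.7},
])

```text
time: 12.0
tool_pos: [0.4828, -0.1214, 0.0058]
orientation: [-179.9, -0.1, 96.2]
force: [0.0, -0.3, 0.7]
finger_gap: 0.0609
```

drive_tool([
  {"tx": 0,"ty": 0,"tz": 0,"yaw": 0,"grip": 0.1},
  {"tx": 0,"ty": 0,"tz": 0,"yaw": 0,"grip": 0.1},
  {"tx": 0,"ty": 0,"tz": 0,"yaw": 0,"grip": 0.1},
  {"tx": 0,"ty": 0,"tz": 0,"yaw": 0,"grip": 0.1},
  {"tx": 0,"ty": 0,"tz": 0,"yaw": 0,"grip": 0.1},
], force=40)

```text
time: 12.62
tool_pos: [0.4829, -0.122, 0.0064]
orientation: [180.0, 0.0, 96.2]
force: [-0.5, -0.7, 0.8]
finger_gap: 0.021
```

drive_tool([
  {"tx": 0,"ty": 0.02,"tz": 0,"yaw": 0,"grip": 0.1},
  {"tx": -0.003,"ty": 0.06,"tz": 0,"yaw": 0,"grip": 0.1},
  {"tx": -0.005,"ty": 0.1,"tz": 0,"yaw": 0,"grip": 0.1},
  {"tx": -0.006,"ty": 0.14,"tz": 0,"yaw": 0,"grip": 0.1},
  {"tx": -0.006,"ty": 0.18,"tz": 0,"yaw": 0,"grip": 0.1},
])

```text
time: 13.25
tool_pos: [0.5277, -0.118, 0.0064]
orientation: [-179.9, -0.0, 96.2]
force: [-9.0, 2.9, 11.8]
finger_gap: 0.0216
```

drive_tool([
  {"tx": 0,"ty": 0.03,"tz": 0,"yaw": 0,"grip": 0.1},
  {"tx": 0,"ty": 0.06,"tz": 0,"yaw": 0,"grip": 0.1},
  {"tx": 0,"ty": 0.08,"tz": 0,"yaw": 0,"grip": 0.1},
  {"tx": 0,"ty": 0.08,"tz": 0,"yaw": 0,"grip": 0.1},
])

```text
time: 13.75
tool_pos: [0.5482, -0.1155, 0.0064]
orientation: [-180.0, -0.0, 96.2]
force: [-2.4, 1.7, 5.6]
finger_gap: 0.0214
```

```bash
python3 - <<'E'
from h import *
s=sensors.get_state();print(s["tool_pos"],s["orientation"],s["force"])
a=eyes.read_camera("wrist")
b=eyes.read_camera("top")[180:300,280:440]
cv2.imwrite("pics/c6.png",np.hstack([cv2.resize(a,(440,330)),cv2.resize(b,(360,270))[:330]] ) if 0 else np.vstack([cv2.resize(b,(640,480))]))
cv2.imwrite("pics/w6.png",a)
E
```

```text
[ 0.54823629 -0.11546234  0.00642254] [-1.79994117e+02 -4.36167710e-02  9.62455044e+01] [-2.44576088  1.68159691  5.64846146]
```

View pics/w6.png

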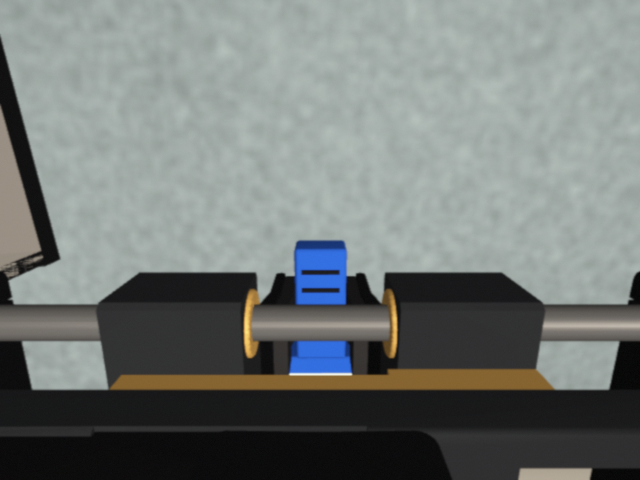

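Blue is in line in the grip and sliding with a low force, so I'll keep pushing.

drive_tool([
  {"tx": 0,"ty": 0.04,"tz": 0,"yaw": 0,"grip": 0.1},
  {"tx": 0,"ty": 0.08,"tz": 0,"yaw": 0,"grip": 0.1},
  {"tx": 0,"ty": 0.12,"tz": 0,"yaw": 0,"grip": 0.1},
  {"tx": 0,"ty": 0.16,"tz": 0,"yaw": 0,"grip": 0.1},
  {"tx": 0,"ty": 0.16,"tz": 0,"yaw": 0,"grip": 0.1},
])

```text
time: 14.48
tool_pos: [0.5887, -0.1108, 0.0065]
orientation: [179.9, -0.1, 96.3]
force: [0.8, 2.5, 2.7]
finger_gap: 0.0213
```

drive_tool([
  {"tx": 0,"ty": 0.01,"tz": 0,"yaw": 0,"grip": 0.1},
  {"tx": 0,"ty": 0.02,"tz": 0,"yaw": 0,"grip": 0.1},
  {"tx": 0,"ty": 0.03,"tz": 0,"yaw": 0,"grip": 0.1},
  {"tx": 0,"ty": 0.03,"tz": 0,"yaw": 0,"grip": 0.1},
])

```text
time: 14.98
tool_pos: [0.5941, -0.1103, 0.0064]
orientation: [-179.9, -0.1, 96.2]
force: [-7.8, 3.8, 10.4]
finger_gap: 0.0217
```

```bash
cat >> h.py <<'E'
def hend(uv,z=.016):
    p=back("wrist",[uv],z)[0,:2]; a=np.radians(RY)
    return np.array([[np.cos(a),np.sin(a)],[-np.sin(a),np.cos(a)]])@(p-RO)
E
python3 - <<'E'
from h import *
s=sensors.get_state();print(s["tool_pos"],s["force"])
print(hend((320.5,243)))
a=eyes.read_camera("wrist");g=a[:,320,0].astype(int);print(g[225:250])
E
```

```text
[ 0.5941423  -0.1102554   0.00644202] [-7.84806702  3.79765982 10.44690869]
[-0.05331925 -0.08463277]
[167 165 165 165 164 162 164 166 168 170 172 174 176 175 168 144 120 114
 115 117 118 119 125 149 189]
```

drive_tool([
  {"tx": 0,"ty": 0.01,"tz": 0,"yaw": 0,"grip": 0.1},
  {"tx": 0,"ty": 0.015,"tz": 0,"yaw": 0,"grip": 0.1},
  {"tx": 0,"ty": 0.015,"tz": 0,"yaw": 0,"grip": 0.1},
])

```text
time: 15.4
tool_pos: [0.5975, -0.1098, 0.0064]
orientation: [-179.8, -0.1, 96.2]
force: [-9.7, 3.3, 11.9]
finger_gap: 0.0215
```

```bash
python3 - <<'E'
from h import *
s=sensors.get_state();print(s["tool_pos"],s["force"])
a=eyes.read_camera("wrist");g=a[:,320,0].astype(int);print(g[235:252]); print(hend((320.5,240)),hend((320.5,247.5)))
E
```

```text
[ 0.59753281 -0.10982407  0.00642482] [-9.66251691  3.3197708  11.85694736]
[171 170 171 171 161 134 117 115 116 117 118 119 125 150 190 210 219]
[-0.0511711  -0.08461025] [-0.04798356 -0.08459938]
```

drive_tool([
  {"tx": 0,"ty": 0.008,"tz": 0,"yaw": 0,"grip": 0.1},
  {"tx": 0,"ty": 0.016,"tz": 0,"yaw": 0,"grip": 0.1},
  {"tx": 0,"ty": 0.016,"tz": 0,"yaw": 0,"grip": 0.1},
])

```text
time: 15.82
tool_pos: [0.5978, -0.1098, 0.0063]
orientation: [-179.4, -0.0, 96.2]
force: [-28.7, 3.3, 30.9]
finger_gap: 0.0212
```

```bash
python3 - <<'E'
from h import *
s=sensors.get_state();print(s["tool_pos"],s["force"])
a=eyes.read_camera("wrist");g=a[:,320,0].astype(int);print(g[235:252]); print(hend((320.5,240)),hend((320.5,247.5)))
E
```

```text
[ 0.59775208 -0.1098257   0.00626477] [-28.72635243   3.32082981  30.90578029]
[171 171 170 170 159 126 113 114 116 117 118 121 138 177 206 216 221]
[-0.05086354 -0.08457473] [-0.04768185 -0.08456525]
```

Blue is home: the push stopped dead at 29 N, and the handle end is about 48 mm in front of the face. Next I release and go back for yellow.

drive_tool([
  {"tx": 0,"ty": -0.012,"tz": 0,"yaw": 0,"grip": 0.1},
  {"tx": 0,"ty": -0.012,"tz": 0,"yaw": 0,"grip": 0.6},
  {"tx": 0,"ty": -0.012,"tz": 0,"yaw": 0,"grip": 0.6},
  {"tx": 0,"ty": -0.012,"tz": 0,"yaw": 0,"grip": 0.6},
  {"tx": 0,"ty": -0.012,"tz": 0,"yaw": 0,"grip": 0.6},
])

```text
time: 16.5
tool_pos: [0.5998, -0.1077, 0.0061]
orientation: [180.0, -0.2, 96.3]
force: [-0.7, 8.8, 0.3]
finger_gap: 0.0443
```

drive_tool([
  {"tx": 0,"ty": -0.012,"tz": -0.2,"yaw": 0,"grip": 0.6},
  {"tx": 0,"ty": -0.1,"tz": -0.4,"yaw": 0,"grip": 0.8},
  {"tx": 0,"ty": -0.3,"tz": -0.6,"yaw": 0,"grip": 1},
  {"tx": 0,"ty": -0.5,"tz": -0.76,"yaw": 0,"grip": 1},
  {"tx": 0,"ty": -0.5,"tz": -0.76,"yaw": 0,"grip": 1},
])

```text
time: 17.12
tool_pos: [0.4748, -0.1256, 0.1988]
orientation: [179.8, 0.3, 96.1]
force: [0.7, -0.6, 0.1]
finger_gap: 0.0829
```

drive_tool([
  {"tx": 0,"ty": 0,"tz": 0,"yaw": 0.278,"grip": 1},
  {"tx": 0,"ty": 0,"tz": 0,"yaw": 0.278,"grip": 1},
  {"tx": 0,"ty": 0,"tz": 0,"yaw": 0.278,"grip": 1},
  {"tx": 0,"ty": 0,"tz": 0,"yaw": 0.278,"grip": 1},
  {"tx": 0,"ty": 0,"tz": 0,"yaw": 0.278,"grip": 1},
])

```text
time: 17.75
tool_pos: [0.4759, -0.1241, 0.1954]
orientation: [-179.9, -0.0, 45.9]
force: [-0.6, -0.1, -0.5]
finger_gap: 0.0868
```

drive_tool([
  {"tx": 0,"ty": 0,"tz": 0,"yaw": 0.278,"grip": 1},
  {"tx": 0,"ty": 0,"tz": 0,"yaw": 0.278,"grip": 1},
  {"tx": 0,"ty": 0,"tz": 0,"yaw": 0.278,"grip": 1},
  {"tx": 0,"ty": 0,"tz": 0,"yaw": 0.278,"grip": 1},
  {"tx": 0,"ty": 0,"tz": 0,"yaw": 0.278,"grip": 1},
])

```text
time: 18.38
tool_pos: [0.4758, -0.1241, 0.1953]
orientation: [-180.0, 0.0, -4.2]
force: [-0.1, -0.7, 0.4]
finger_gap: 0.0872
```

drive_tool([
  {"tx": 0,"ty": 0,"tz": 0,"yaw": 0.278,"grip": 1},
  {"tx": 0,"ty": 0,"tz": 0,"yaw": 0.278,"grip": 1},
  {"tx": 0,"ty": 0,"tz": 0,"yaw": 0.278,"grip": 1},
  {"tx": 0,"ty": 0,"tz": 0,"yaw": 0.278,"grip": 1},
  {"tx": 0,"ty": 0,"tz": 0,"yaw": 0.278,"grip": 1},
])

```text
time: 19.0
tool_pos: [0.4758, -0.1241, 0.1953]
orientation: [180.0, 0.1, -54.2]
force: [-0.1, 0.3, -0.2]
finger_gap: 0.0869
```

```bash
python3 - <<'E'
from h import *
path((.41,-.29,.2,-79))
cv2.imwrite("pics/w7.png",eyes.read_camera("wrist"))
E
```

```text
(0.41, -0.29, 0.2, -79) [0.384, 0.602, -0.019, 0.138]
```

View pics/w7.png

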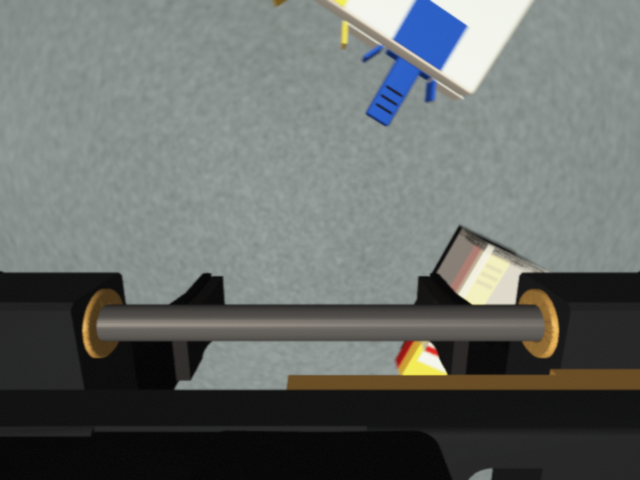

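Blue's handle sticks out squarely from the blue bay at (390,92). Next, the yellow one.

drive_tool([
  {"tx": 0.384,"ty": 0.602,"tz": -0.019,"yaw": 0.138,"grip": 1},
  {"tx": 0.384,"ty": 0.602,"tz": -0.019,"yaw": 0.138,"grip": 1},
  {"tx": 0.384,"ty": 0.602,"tz": -0.019,"yaw": 0.138,"grip": 1},
  {"tx": 0.384,"ty": 0.602,"tz": -0.019,"yaw": 0.138,"grip": 1},
  {"tx": 0.384,"ty": 0.602,"tz": -0.019,"yaw": 0.138,"grip": 1},
])

```text
time: 19.68
tool_pos: [0.4108, -0.2898, 0.2004]
orientation: [180.0, 0.1, -78.6]
force: [1.0, 0.2, 0.1]
finger_gap: 0.0873
```

```bash
python3 - <<'E'
from h import *
im=eyes.read_camera("wrist");cv2.imwrite("pics/w8.png",im)
hsv=cv2.cvtColor(im,cv2.COLOR_BGR2HSV); m=cv2.inRange(hsv,(20,150,80),(35,255,255))
p=np.argwhere(m)[:,::-1].astype(np.float32); print(p.min(0),p.max(0))
q=cv2.boxPoints(cv2.minAreaRect(p)); print(q.tolist(),back("wrist",q,.042)[:,:2].tolist())
path((.4335,-.2885,.06,-79),(.4335,-.2885,.030,-79))
E
```

```text
[297. 180.] [348. 228.]
[[296.9999694824219, 227.99998474121094], [296.9999694824219, 179.99998474121094], [347.9999694824219, 179.99998474121094], [347.9999694824219, 227.99998474121094]] [[0.40285706940657706, -0.27122676886490626], [0.4428360188882893, -0.26374342181160554], [0.4512182988224828, -0.3050495461075321], [0.41151331041133776, -0.31385486063036505]]
(0.4335, -0.2885, 0.06, -79) [0.015, -0.089, 0.562, 0.002]
(0.4335, -0.2885, 0.03, -79) [0.0, -0.0, 0.12, 0.0]
```

drive_tool([
  {"tx": 0.013,"ty": -0.089,"tz": 0.26,"yaw": 0.002,"grip": 1},
  {"tx": 0.013,"ty": -0.089,"tz": 0.45,"yaw": 0.002,"grip": 1},
  {"tx": 0.013,"ty": -0.089,"tz": 0.562,"yaw": 0.002,"grip": 1},
  {"tx": 0.013,"ty": -0.089,"tz": 0.65,"yaw": 0.002,"grip": 1},
  {"tx": 0.013,"ty": -0.089,"tz": 0.682,"yaw": 0.002,"grip": 1},
])

```text
time: 20.35
tool_pos: [0.4329, -0.2875, 0.0293]
orientation: [180.0, 0.1, -78.9]
force: [-0.6, 0.0, 0.6]
finger_gap: 0.0866
```

drive_tool([
  {"tx": 0,"ty": 0,"tz": 0,"yaw": 0,"grip": 0.3},
  {"tx": 0,"ty": 0,"tz": 0,"yaw": 0,"grip": 0.3},
  {"tx": 0,"ty": 0,"tz": 0,"yaw": 0,"grip": 0.3},
  {"tx": 0,"ty": 0,"tz": 0,"yaw": 0,"grip": 0.3},
  {"tx": 0,"ty": 0,"tz": 0,"yaw": 0,"grip": 0.3},
], force=55)

```text
time: 20.98
tool_pos: [0.4328, -0.2894, 0.0308]
orientation: [-180.0, -0.0, -79.1]
force: [-0.2, 0.8, 0.2]
finger_gap: 0.0451
```

drive_tool([
  {"tx": 0,"ty": 0,"tz": 0,"yaw": 0,"grip": 0.3},
  {"tx": 0,"ty": 0.02,"tz": -0.003,"yaw": 0,"grip": 0.3},
  {"tx": 0,"ty": 0.06,"tz": -0.004,"yaw": 0,"grip": 0.3},
  {"tx": 0,"ty": 0.11,"tz": -0.004,"yaw": 0,"grip": 0.3},
  {"tx": 0,"ty": 0.16,"tz": -0.004,"yaw": 0,"grip": 0.3},
])

```text
time: 21.6
tool_pos: [0.3922, -0.2972, 0.0315]
orientation: [180.0, -0.0, -79.2]
force: [0.6, -0.5, -1.2]
finger_gap: 0.0435
```

drive_tool([
  {"tx": 0,"ty": 0.05,"tz": 0,"yaw": 0,"grip": 0.3},
  {"tx": 0,"ty": 0.1,"tz": 0,"yaw": 0,"grip": 0.3},
  {"tx": 0,"ty": 0.15,"tz": 0,"yaw": 0,"grip": 0.3},
  {"tx": 0,"ty": 0.2,"tz": 0,"yaw": 0,"grip": 0.3},
  {"tx": 0,"ty": 0.26,"tz": 0,"yaw": 0,"grip": 0.3},
])

```text
time: 22.22
tool_pos: [0.3288, -0.3093, 0.0316]
orientation: [-180.0, -0.0, -79.1]
force: [-0.2, 0.8, -1.1]
finger_gap: 0.0431
```

```bash
python3 - <<'E'
from h import *
print(sensors.get_state()["finger_gap"],sensors.get_state()["tool_pos"])
cv2.imwrite("pics/w9.png",eyes.read_camera("wrist"))
E
```

```text
0.043109125170158635 [ 0.32881002 -0.30925179  0.03156917]
```

View pics/w9.png

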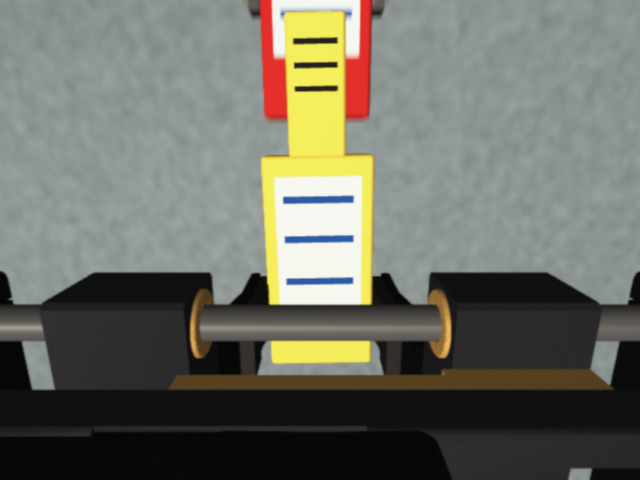

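Yellow is clear of the hood and level. Red (nose at row ~118) stayed in place.

drive_tool([
  {"tx": 0,"ty": 0,"tz": -0.1,"yaw": 0,"grip": 0.3},
  {"tx": 0,"ty": 0,"tz": -0.25,"yaw": 0,"grip": 0.3},
  {"tx": 0,"ty": 0,"tz": -0.4,"yaw": 0,"grip": 0.3},
  {"tx": 0,"ty": 0,"tz": -0.48,"yaw": 0,"grip": 0.3},
  {"tx": 0,"ty": 0,"tz": -0.48,"yaw": 0,"grip": 0.3},
])

```text
time: 22.9
tool_pos: [0.3301, -0.3098, 0.1527]
orientation: [-179.9, -0.2, -79.1]
force: [0.0, 0.2, -2.4]
finger_gap: 0.0432
```

```bash
python3 -c "
from h import *
a=rd(NG,0)
path((.42,-.18,.15,-29),(.49,-.06,.15,21),(.49,-.06,.15,71),(.49,-.06,.15,96.1),(*a,.05,96.1),(*a,.012,96.1))"
```

```text
(0.42, -0.18, 0.15, -29) [-0.442, -0.451, 0.011, -0.279]
(0.49, -0.06, 0.15, 21) [0.012, -0.556, -0.0, -0.278]
(0.49, -0.06, 0.15, 71) [0.0, 0.0, -0.0, -0.278]
(0.49, -0.06, 0.15, 96.1) [0.0, 0.0, -0.0, -0.139]
(np.float64(0.5447), np.float64(-0.0308), 0.05, 96.1) [0.093, 0.23, 0.4, -0.0]
(np.float64(0.5447), np.float64(-0.0308), 0.012, 96.1) [0.0, 0.0, 0.152, -0.0]
```

drive_tool([
  {"tx": -0.11,"ty": -0.11,"tz": 0.011,"yaw": -0.279,"grip": 0.3},
  {"tx": -0.22,"ty": -0.22,"tz": 0.011,"yaw": -0.279,"grip": 0.3},
  {"tx": -0.33,"ty": -0.34,"tz": 0.011,"yaw": -0.279,"grip": 0.3},
  {"tx": -0.442,"ty": -0.451,"tz": 0.011,"yaw": -0.279,"grip": 0.3},
  {"tx": -0.442,"ty": -0.451,"tz": 0.011,"yaw": -0.279,"grip": 0.3},
])

```text
time: 23.52
tool_pos: [0.4204, -0.1762, 0.1476]
orientation: [-179.9, 0.1, -28.3]
force: [-0.9, -1.0, -0.9]
finger_gap: 0.043
```

drive_tool([
  {"tx": 0.003,"ty": -0.14,"tz": 0,"yaw": -0.278,"grip": 0.3},
  {"tx": 0.006,"ty": -0.28,"tz": 0,"yaw": -0.278,"grip": 0.3},
  {"tx": 0.009,"ty": -0.42,"tz": 0,"yaw": -0.278,"grip": 0.3},
  {"tx": 0.012,"ty": -0.556,"tz": 0,"yaw": -0.278,"grip": 0.3},
  {"tx": 0.012,"ty": -0.556,"tz": 0,"yaw": -0.278,"grip": 0.3},
])

```text
time: 24.15
tool_pos: [0.4896, -0.0561, 0.1475]
orientation: [-179.9, -0.0, 21.7]
force: [-0.4, 0.2, -0.7]
finger_gap: 0.0435
```

drive_tool([
  {"tx": 0,"ty": 0,"tz": 0,"yaw": -0.278,"grip": 0.3},
  {"tx": 0,"ty": 0,"tz": 0,"yaw": -0.278,"grip": 0.3},
  {"tx": 0,"ty": 0,"tz": 0,"yaw": -0.278,"grip": 0.3},
  {"tx": 0,"ty": 0,"tz": 0,"yaw": -0.278,"grip": 0.3},
  {"tx": 0,"ty": 0,"tz": 0,"yaw": -0.278,"grip": 0.3},
])

```text
time: 24.78
tool_pos: [0.4886, -0.059, 0.1474]
orientation: [-179.9, -0.0, 71.5]
force: [0.4, 0.4, -0.0]
finger_gap: 0.0433
```

drive_tool([
  {"tx": 0,"ty": 0,"tz": 0,"yaw": -0.139,"grip": 0.3},
  {"tx": 0,"ty": 0,"tz": 0,"yaw": -0.139,"grip": 0.3},
  {"tx": 0,"ty": 0,"tz": 0,"yaw": -0.139,"grip": 0.3},
  {"tx": 0,"ty": 0,"tz": 0,"yaw": -0.139,"grip": 0.3},
])

```text
time: 25.28
tool_pos: [0.4887, -0.059, 0.1476]
orientation: [-179.9, -0.1, 96.2]
force: [-0.0, -1.5, -0.3]
finger_gap: 0.0434
```

```bash
python3 -c "
from h import *
print(sensors.get_state()['finger_gap'])
cv2.imwrite('pics/w10.png',eyes.read_camera('wrist'))
a=rd(NG,0)
path((*a,.05,96.1),(*a,.012,96.1))"
```

```text
0.04342610169347155
(np.float64(0.5447), np.float64(-0.0308), 0.05, 96.1) [0.089, 0.234, 0.392, 0.0]
(np.float64(0.5447), np.float64(-0.0308), 0.012, 96.1) [0.0, 0.0, 0.152, -0.0]
```

View pics/w10.png

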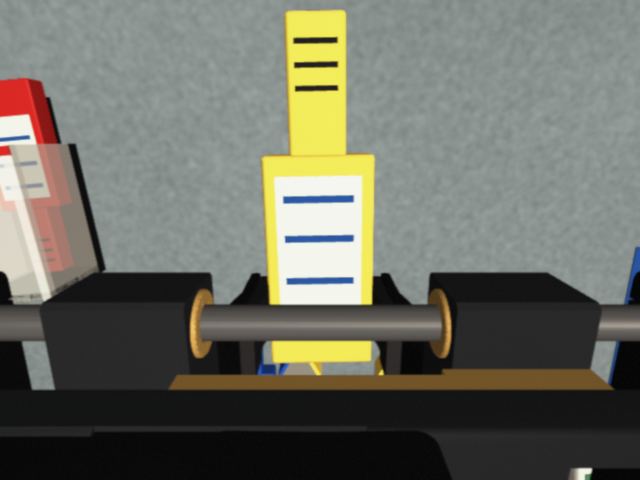

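Yellow is held level with no sag, its handle end at (316,12). Red stays in the magazine. Now I set yellow down.

drive_tool([
  {"tx": 0.045,"ty": 0.11,"tz": 0.1,"yaw": 0,"grip": 0.3},
  {"tx": 0.089,"ty": 0.234,"tz": 0.25,"yaw": 0,"grip": 0.3},
  {"tx": 0.089,"ty": 0.234,"tz": 0.392,"yaw": 0,"grip": 0.3},
  {"tx": 0.089,"ty": 0.234,"tz": 0.48,"yaw": 0,"grip": 0.3},
  {"tx": 0.089,"ty": 0.234,"tz": 0.53,"yaw": 0,"grip": 0.3},
])

```text
time: 25.95
tool_pos: [0.5445, -0.0309, 0.0153]
orientation: [-179.9, -0.0, 96.1]
force: [-0.7, -0.6, -0.1]
finger_gap: 0.0434
```

drive_tool([
  {"tx": 0,"ty": 0,"tz": 0.005,"yaw": 0,"grip": 0.3},
  {"tx": 0,"ty": 0,"tz": 0.012,"yaw": 0,"grip": 0.3},
  {"tx": 0,"ty": 0,"tz": 0.018,"yaw": 0,"grip": 0.3},
  {"tx": 0,"ty": 0,"tz": 0.018,"yaw": 0,"grip": 0.3},
])

```text
time: 26.45
tool_pos: [0.5453, -0.0309, 0.0122]
orientation: [180.0, 0.0, 96.2]
force: [-0.5, 0.4, -0.4]
finger_gap: 0.0431
```

drive_tool([
  {"tx": 0,"ty": 0,"tz": 0.01,"yaw": 0,"grip": 0.3},
  {"tx": 0,"ty": 0,"tz": 0.02,"yaw": 0,"grip": 0.3},
  {"tx": 0,"ty": 0,"tz": 0.026,"yaw": 0,"grip": 0.3},
  {"tx": 0,"ty": 0,"tz": 0.026,"yaw": 0,"grip": 0.3},
])

```text
time: 26.95
tool_pos: [0.545, -0.0307, 0.0051]
orientation: [-180.0, -0.0, 96.2]
force: [-1.2, 0.2, -0.9]
finger_gap: 0.0433
```

drive_tool([
  {"tx": 0,"ty": 0,"tz": 0,"yaw": 0,"grip": 0.7},
  {"tx": 0,"ty": 0,"tz": 0,"yaw": 0,"grip": 0.7},
  {"tx": 0,"ty": 0,"tz": 0,"yaw": 0,"grip": 0.7},
  {"tx": 0,"ty": 0,"tz": -0.1,"yaw": 0,"grip": 0.7},
  {"tx": 0,"ty": 0,"tz": -0.2,"yaw": 0,"grip": 0.7},
])

```text
time: 27.58
tool_pos: [0.5449, -0.0306, 0.0558]
orientation: [-180.0, -0.0, 96.2]
force: [0.4, 0.8, -0.3]
finger_gap: 0.061
```

drive_tool([
  {"tx": 0,"ty": -0.15,"tz": -0.1,"yaw": 0,"grip": 0.7},
  {"tx": 0,"ty": -0.372,"tz": -0.15,"yaw": 0,"grip": 0.7},
  {"tx": 0,"ty": -0.372,"tz": -0.15,"yaw": 0,"grip": 0.7},
  {"tx": 0,"ty": -0.372,"tz": -0.15,"yaw": 0,"grip": 0.7},
])

```text
time: 28.08
tool_pos: [0.4532, -0.0412, 0.0932]
orientation: [179.9, 0.1, 96.1]
force: [0.1, 0.8, -0.1]
finger_gap: 0.0609
```

```bash
cat >> h.py <<'E'
def handle(lo,hi,bay):
    s=sensors.get_state();print(s["tool_pos"],s["orientation"][2],s["finger_gap"])
    im=eyes.read_camera("wrist")
    m=cv2.inRange(cv2.cvtColor(im,cv2.COLOR_BGR2HSV),(lo,120,60),(hi,255,255)); m[300:]=0; m[:,:230]=0;m[:,410:]=0
    k,l,st,ce=cv2.connectedComponentsWithStats(m); i=1+st[1:,4].argmax(); m=l==i
    r=np.arange(st[i][1]+6,299,4); E=np.array([[np.flatnonzero(m[y]).min(),np.flatnonzero(m[y]).max()] for y in r])
    print("end row",st[i][1],"cols",E[[0,-1]].tolist())
    P=(back("wrist",np.c_[E[:,0],r],.016)+back("wrist",np.c_[E[:,1],r],.016))/2
    f=np.polyfit(P[:,0],P[:,1],1); print("yaw",np.degrees(np.arctan(f[0])))
    col=im[:,int(E[0].mean()+9)]; print(cv2.cvtColor(im,cv2.COLOR_BGR2GRAY)[st[i][1]-4:st[i][1]+12,int(E[0].mean()+11)])
    e=hend((E[0].mean(),st[i][1]+6)); print("end in reader",e,"want y",BAY[bay])
    g=rd(e[0]+.025,e[1]); path((*g,.04,96.1),(*g,.006,96.1)); print("push",-.049-e[0])
E
python3 -c "
from h import *
handle(20,35,'yellow')"
```

```text
[ 0.45320775 -0.0412143   0.09321533] 96.14735886458449 0.06094222047084125
end row 214 cols [[302, 335], [288, 352]]
yaw 8.192231499448688
[153 151 151 147 137 133 136 158 198 218 224 225 225 225 225 225]
end in reader [-0.17739194 -0.0015371 ] want y 0
(np.float64(0.4599), np.float64(-0.0414), 0.04, 96.1) [-0.006, 0.025, 0.212, 0.001]
(np.float64(0.4599), np.float64(-0.0414), 0.006, 96.1) [0.0, 0.0, 0.136, -0.0]
push 0.12839193829016615
```

drive_tool([
  {"tx": -0.006,"ty": 0.025,"tz": 0.1,"yaw": 0,"grip": 0.7},
  {"tx": -0.006,"ty": 0.025,"tz": 0.209,"yaw": 0,"grip": 0.7},
  {"tx": -0.006,"ty": 0.025,"tz": 0.3,"yaw": 0,"grip": 0.7},
  {"tx": -0.006,"ty": 0.025,"tz": 0.346,"yaw": 0,"grip": 0.7},
  {"tx": -0.006,"ty": 0.025,"tz": 0.346,"yaw": 0,"grip": 0.7},
])

```text
time: 28.75
tool_pos: [0.459, -0.0406, 0.0057]
orientation: [-179.9, -0.1, 96.2]
force: [0.6, -0.8, 0.5]
finger_gap: 0.0609
```

drive_tool([
  {"tx": 0,"ty": 0,"tz": 0,"yaw": 0,"grip": 0.1},
  {"tx": 0,"ty": 0,"tz": 0,"yaw": 0,"grip": 0.1},
  {"tx": 0,"ty": 0,"tz": 0,"yaw": 0,"grip": 0.1},
  {"tx": 0,"ty": 0,"tz": 0,"yaw": 0,"grip": 0.1},
  {"tx": 0,"ty": 0,"tz": 0,"yaw": 0,"grip": 0.1},
], force=40)

```text
time: 29.38
tool_pos: [0.4591, -0.0417, 0.0064]
orientation: [180.0, 0.0, 96.2]
force: [-0.4, -0.6, 1.7]
finger_gap: 0.0214
```

drive_tool([
  {"tx": 0.003,"ty": 0.03,"tz": 0,"yaw": 0,"grip": 0.1},
  {"tx": 0.006,"ty": 0.07,"tz": 0,"yaw": 0,"grip": 0.1},
  {"tx": 0.006,"ty": 0.12,"tz": 0,"yaw": 0,"grip": 0.1},
  {"tx": 0.006,"ty": 0.16,"tz": 0,"yaw": 0,"grip": 0.1},
  {"tx": 0.006,"ty": 0.2,"tz": 0,"yaw": 0,"grip": 0.1},
])

```text
time: 30.0
tool_pos: [0.5087, -0.0346, 0.0064]
orientation: [-179.9, 0.0, 96.2]
force: [-5.5, -1.7, 8.9]
finger_gap: 0.0213
```

drive_tool([
  {"tx": 0,"ty": 0.04,"tz": 0,"yaw": 0,"grip": 0.1},
  {"tx": 0,"ty": 0.08,"tz": 0,"yaw": 0,"grip": 0.1},
  {"tx": 0,"ty": 0.12,"tz": 0,"yaw": 0,"grip": 0.1},
  {"tx": 0,"ty": 0.14,"tz": 0,"yaw": 0,"grip": 0.1},
])

```text
time: 30.5
tool_pos: [0.5437, -0.0307, 0.0064]
orientation: [-180.0, 0.0, 96.2]
force: [-6.1, -0.9, 9.7]
finger_gap: 0.0216
```

drive_tool([
  {"tx": 0,"ty": 0.04,"tz": 0,"yaw": 0,"grip": 0.1},
  {"tx": 0,"ty": 0.08,"tz": 0,"yaw": 0,"grip": 0.1},
  {"tx": 0,"ty": 0.12,"tz": 0,"yaw": 0,"grip": 0.1},
  {"tx": 0,"ty": 0.15,"tz": 0,"yaw": 0,"grip": 0.1},
  {"tx": 0,"ty": 0.15,"tz": 0,"yaw": 0,"grip": 0.1},
])

```text
time: 31.12
tool_pos: [0.5816, -0.0263, 0.0065]
orientation: [179.9, -0.0, 96.2]
force: [2.0, 0.9, 3.0]
finger_gap: 0.0212
```

drive_tool([
  {"tx": 0,"ty": 0.01,"tz": 0,"yaw": 0,"grip": 0.1},
  {"tx": 0,"ty": 0.02,"tz": 0,"yaw": 0,"grip": 0.1},
  {"tx": 0,"ty": 0.02,"tz": 0,"yaw": 0,"grip": 0.1},
])

```text
time: 31.5
tool_pos: [0.5852, -0.026, 0.0065]
orientation: [-180.0, -0.0, 96.2]
force: [-4.4, -0.3, 8.3]
finger_gap: 0.0213
```

drive_tool([
  {"tx": 0,"ty": 0.01,"tz": 0,"yaw": 0,"grip": 0.1},
  {"tx": 0,"ty": 0.016,"tz": 0,"yaw": 0,"grip": 0.1},
  {"tx": 0,"ty": 0.016,"tz": 0,"yaw": 0,"grip": 0.1},
])

```text
time: 31.88
tool_pos: [0.589, -0.0255, 0.0065]
orientation: [-179.9, -0.0, 96.2]
force: [-5.3, 0.4, 8.0]
finger_gap: 0.021
```

```bash
python3 - <<'E'
from h import *
s=sensors.get_state();print(s["tool_pos"],s["force"])
a=cv2.cvtColor(eyes.read_camera("wrist"),cv2.COLOR_BGR2GRAY)[:,316].astype(int);print(a[225:255]); print(hend((320.5,240)),hend((320.5,247.5)))
E
```

```text
[ 0.58896937 -0.02551049  0.00647107] [-5.33484769  0.424328    8.00619287]
[167 167 166 165 165 164 165 166 164 164 164 161 153 145 143 145 148 148
 151 155 179 214 226 230 231 232 232 232 232 232]
[-0.05073135  0.00018633] [-0.04754311  0.0001959 ]
```

drive_tool([
  {"tx": 0,"ty": 0.008,"tz": 0,"yaw": 0,"grip": 0.1},
  {"tx": 0,"ty": 0.016,"tz": 0,"yaw": 0,"grip": 0.1},
  {"tx": 0,"ty": 0.016,"tz": 0,"yaw": 0,"grip": 0.1},
])

```text
time: 32.3
tool_pos: [0.5897, -0.0255, 0.0064]
orientation: [-179.5, 0.1, 96.2]
force: [-22.2, -1.9, 25.7]
finger_gap: 0.0219
```

Yellow is home too: it stopped at 22 N. I'll release it and return for red.

drive_tool([
  {"tx": 0,"ty": -0.012,"tz": 0,"yaw": 0,"grip": 0.1},
  {"tx": 0,"ty": -0.012,"tz": 0,"yaw": 0,"grip": 0.6},
  {"tx": 0,"ty": -0.012,"tz": 0,"yaw": 0,"grip": 0.6},
  {"tx": 0,"ty": -0.012,"tz": 0,"yaw": 0,"grip": 0.6},
  {"tx": 0,"ty": -0.012,"tz": 0,"yaw": 0,"grip": 0.6},
])

```text
time: 32.92
tool_pos: [0.5905, -0.0232, 0.0061]
orientation: [180.0, -0.2, 96.3]
force: [0.1, 6.4, -0.8]
finger_gap: 0.0446
```

drive_tool([
  {"tx": 0,"ty": 0,"tz": -0.2,"yaw": 0,"grip": 0.6},
  {"tx": 0,"ty": -0.1,"tz": -0.4,"yaw": 0,"grip": 0.8},
  {"tx": 0,"ty": -0.3,"tz": -0.6,"yaw": 0,"grip": 1},
  {"tx": 0,"ty": -0.5,"tz": -0.76,"yaw": 0,"grip": 1},
  {"tx": 0,"ty": -0.5,"tz": -0.76,"yaw": 0,"grip": 1},
])

```text
time: 33.55
tool_pos: [0.4656, -0.0405, 0.1984]
orientation: [179.9, 0.3, 96.1]
force: [0.1, 0.3, -0.4]
finger_gap: 0.0831
```

drive_tool([
  {"tx": 0,"ty": 0,"tz": 0,"yaw": 0.278,"grip": 1},
  {"tx": 0,"ty": 0,"tz": 0,"yaw": 0.278,"grip": 1},
  {"tx": 0,"ty": 0,"tz": 0,"yaw": 0.278,"grip": 1},
  {"tx": 0,"ty": 0,"tz": 0,"yaw": 0.278,"grip": 1},
  {"tx": 0,"ty": 0,"tz": 0,"yaw": 0.278,"grip": 1},
])

```text
time: 34.17
tool_pos: [0.4666, -0.0391, 0.1955]
orientation: [-179.9, -0.0, 45.9]
force: [0.3, 0.9, 0.0]
finger_gap: 0.087
```

drive_tool([
  {"tx": 0,"ty": 0,"tz": 0,"yaw": 0.278,"grip": 1},
  {"tx": 0,"ty": 0,"tz": 0,"yaw": 0.278,"grip": 1},
  {"tx": 0,"ty": 0,"tz": 0,"yaw": 0.278,"grip": 1},
  {"tx": 0,"ty": 0,"tz": 0,"yaw": 0.278,"grip": 1},
  {"tx": 0,"ty": 0,"tz": 0,"yaw": 0.278,"grip": 1},
])

```text
time: 34.8
tool_pos: [0.4666, -0.039, 0.1954]
orientation: [-179.9, 0.1, -4.1]
force: [0.9, 0.6, 0.5]
finger_gap: 0.0871
```

drive_tool([
  {"tx": 0,"ty": 0,"tz": 0,"yaw": 0.278,"grip": 1},
  {"tx": 0,"ty": 0,"tz": 0,"yaw": 0.278,"grip": 1},
  {"tx": 0,"ty": 0,"tz": 0,"yaw": 0.278,"grip": 1},
  {"tx": 0,"ty": 0,"tz": 0,"yaw": 0.278,"grip": 1},
  {"tx": 0,"ty": 0,"tz": 0,"yaw": 0.278,"grip": 1},
])

```text
time: 35.42
tool_pos: [0.4666, -0.0391, 0.1954]
orientation: [180.0, 0.1, -54.2]
force: [0.1, 0.2, 0.3]
finger_gap: 0.087
```

```bash
python3 - <<'E'
from h import *
path((.44,-.17,.2,-79),(.41,-.29,.2,-79))
cv2.imwrite("pics/w11.png",eyes.read_camera("wrist"))
E
```

```text
(0.44, -0.17, 0.2, -79) [0.363, 0.393, -0.018, 0.138]
(0.41, -0.29, 0.2, -79) [0.448, 0.209, -0.0, 0.0]
```

View pics/w11.png

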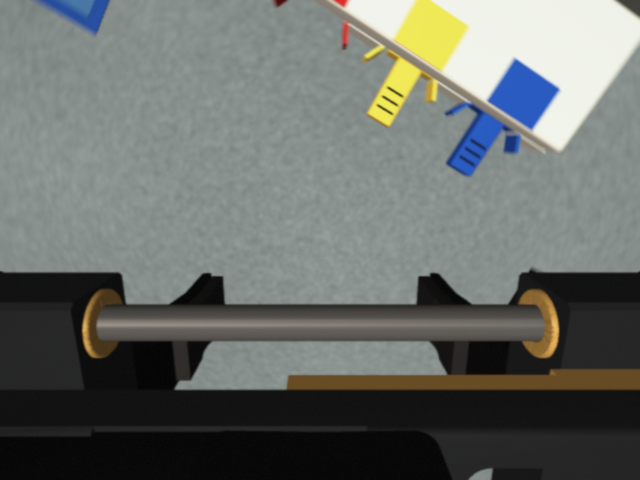

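Yellow and blue are both home with equal handle lengths, at (395,92) and (475,143). The last one is red.

drive_tool([
  {"tx": 0.363,"ty": 0.393,"tz": -0.018,"yaw": 0.138,"grip": 1},
  {"tx": 0.363,"ty": 0.393,"tz": -0.018,"yaw": 0.138,"grip": 1},
  {"tx": 0.363,"ty": 0.393,"tz": -0.018,"yaw": 0.138,"grip": 1},
  {"tx": 0.363,"ty": 0.393,"tz": -0.018,"yaw": 0.138,"grip": 1},
])

```text
time: 35.98
tool_pos: [0.4403, -0.171, 0.2]
orientation: [180.0, 0.1, -78.7]
force: [0.3, 0.9, -0.3]
finger_gap: 0.0868
```

drive_tool([
  {"tx": 0.448,"ty": 0.209,"tz": 0,"yaw": 0,"grip": 1},
  {"tx": 0.448,"ty": 0.209,"tz": 0,"yaw": 0,"grip": 1},
  {"tx": 0.448,"ty": 0.209,"tz": 0,"yaw": 0,"grip": 1},
  {"tx": 0.448,"ty": 0.209,"tz": 0,"yaw": 0,"grip": 1},
])

```text
time: 36.48
tool_pos: [0.4117, -0.289, 0.2004]
orientation: [-180.0, 0.1, -78.6]
force: [-1.1, 1.0, 0.1]
finger_gap: 0.0872
```

```bash
python3 - <<'E'
from h import *
im=eyes.read_camera("wrist");cv2.imwrite("pics/w12.png",im)
hsv=cv2.cvtColor(im,cv2.COLOR_BGR2HSV); m=cv2.inRange(hsv,(0,150,80),(8,255,255)); m[:185]=0;m[270:]=0
p=np.argwhere(m)[:,::-1].astype(np.float32); print(p.min(0),p.max(0))
f=back("wrist",[(p[:,0].min(),p[:,1].max()),(p[:,0].max(),p[:,1].max())],.026)[:,:2];n=f.mean(0);print(f,n)
g=np.round(n+.0265*np.array([.982,.19]),4)
path((*g,.05,-79),(*g,.0138,-79))
E
```

```text
[299. 185.] [348. 225.]
[[ 0.40300247 -0.27161477]
 [ 0.41176593 -0.31452386]] [ 0.4073842  -0.29306931]
(np.float64(0.4334), np.float64(-0.288), 0.05, -79) [0.015, -0.085, 0.602, 0.003]
(np.float64(0.4334), np.float64(-0.288), 0.0138, -79) [0.0, -0.0, 0.145, 0.0]
```

drive_tool([
  {"tx": 0.015,"ty": -0.085,"tz": 0.25,"yaw": 0.003,"grip": 1},
  {"tx": 0.015,"ty": -0.085,"tz": 0.48,"yaw": 0.003,"grip": 1},
  {"tx": 0.015,"ty": -0.085,"tz": 0.62,"yaw": 0.003,"grip": 1},
  {"tx": 0.015,"ty": -0.085,"tz": 0.7,"yaw": 0.003,"grip": 1},
  {"tx": 0.015,"ty": -0.085,"tz": 0.745,"yaw": 0.003,"grip": 1},
])

```text
time: 37.15
tool_pos: [0.4331, -0.2893, 0.0144]
orientation: [-180.0, -0.0, -79.2]
force: [-0.3, 1.0, 0.5]
finger_gap: 0.0871
```

drive_tool([
  {"tx": 0,"ty": 0,"tz": 0,"yaw": 0,"grip": 0.3},
  {"tx": 0,"ty": 0,"tz": 0,"yaw": 0,"grip": 0.3},
  {"tx": 0,"ty": 0,"tz": 0,"yaw": 0,"grip": 0.3},
  {"tx": 0,"ty": 0,"tz": 0,"yaw": 0,"grip": 0.3},
  {"tx": 0,"ty": 0,"tz": 0,"yaw": 0,"grip": 0.3},
], force=55)

```text
time: 37.78
tool_pos: [0.4324, -0.29, 0.0148]
orientation: [-180.0, -0.0, -79.3]
force: [-2.2, 3.2, 1.8]
finger_gap: 0.0452
```

drive_tool([
  {"tx": 0,"ty": 0,"tz": 0,"yaw": 0,"grip": 0.3},
  {"tx": 0,"ty": 0.02,"tz": -0.003,"yaw": 0,"grip": 0.3},
  {"tx": 0,"ty": 0.06,"tz": -0.004,"yaw": 0,"grip": 0.3},
  {"tx": 0,"ty": 0.11,"tz": -0.004,"yaw": 0,"grip": 0.3},
  {"tx": 0,"ty": 0.16,"tz": -0.004,"yaw": 0,"grip": 0.3},
])

```text
time: 38.4
tool_pos: [0.3918, -0.2979, 0.0155]
orientation: [180.0, -0.0, -79.3]
force: [0.5, -0.0, -2.2]
finger_gap: 0.0431
```

drive_tool([
  {"tx": 0,"ty": 0.05,"tz": 0,"yaw": 0,"grip": 0.3},
  {"tx": 0,"ty": 0.1,"tz": 0,"yaw": 0,"grip": 0.3},
  {"tx": 0,"ty": 0.15,"tz": 0,"yaw": 0,"grip": 0.3},
  {"tx": 0,"ty": 0.2,"tz": 0,"yaw": 0,"grip": 0.3},
  {"tx": 0,"ty": 0.26,"tz": 0,"yaw": 0,"grip": 0.3},
])

```text
time: 39.02
tool_pos: [0.3285, -0.3096, 0.0156]
orientation: [-180.0, -0.0, -79.3]
force: [-0.5, -0.1, -1.0]
finger_gap: 0.0433
```

drive_tool([
  {"tx": 0,"ty": 0,"tz": -0.1,"yaw": 0,"grip": 0.3},
  {"tx": 0,"ty": 0,"tz": -0.25,"yaw": 0,"grip": 0.3},
  {"tx": 0,"ty": 0,"tz": -0.4,"yaw": 0,"grip": 0.3},
  {"tx": 0,"ty": 0,"tz": -0.54,"yaw": 0,"grip": 0.3},
  {"tx": 0,"ty": 0,"tz": -0.54,"yaw": 0,"grip": 0.3},
])

```text
time: 39.65
tool_pos: [0.3299, -0.3107, 0.1529]
orientation: [-179.9, -0.3, -79.3]
force: [-1.0, 0.5, -0.6]
finger_gap: 0.0433
```

```bash
python3 -c "
from h import *
cv2.imwrite('pics/w13.png',eyes.read_camera('wrist'))
a=rd(NG,.085)
path((.42,-.16,.15,-29),(.48,.03,.15,21),(.48,.03,.15,71),(.48,.03,.15,96.1),(*a,.05,96.1),(*a,.012,96.1))"
```

```text
(0.42, -0.16, 0.15, -29) [-0.523, -0.468, 0.005, -0.28]
(0.48, 0.03, 0.15, 21) [-0.159, -0.781, -0.0, -0.278]
(0.48, 0.03, 0.15, 71) [0.0, 0.0, -0.0, -0.278]
(0.48, 0.03, 0.15, 96.1) [0.0, 0.0, -0.0, -0.139]
(np.float64(0.5356), np.float64(0.0537), 0.05, 96.1) [0.071, 0.231, 0.4, -0.0]
(np.float64(0.5356), np.float64(0.0537), 0.012, 96.1) [0.0, 0.0, 0.152, -0.0]
```

View pics/w13.png

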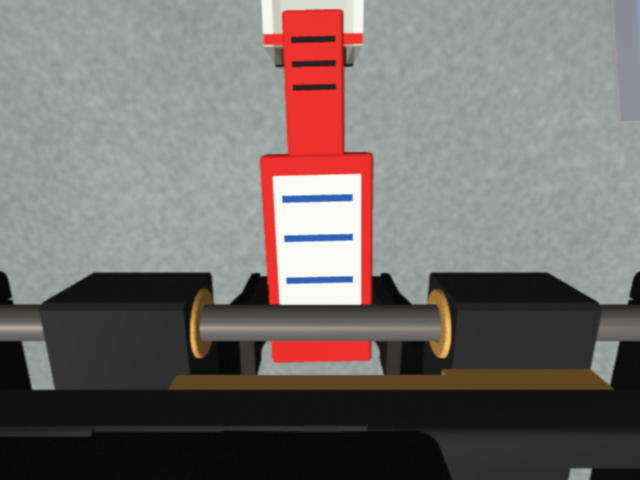

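Red is held level and clear of the hood, its handle end at (313,12). I'll carry it to the red bay.

drive_tool([
  {"tx": -0.13,"ty": -0.11,"tz": 0.005,"yaw": -0.28,"grip": 0.3},
  {"tx": -0.26,"ty": -0.23,"tz": 0.005,"yaw": -0.28,"grip": 0.3},
  {"tx": -0.39,"ty": -0.35,"tz": 0.005,"yaw": -0.28,"grip": 0.3},
  {"tx": -0.523,"ty": -0.468,"tz": 0.005,"yaw": -0.28,"grip": 0.3},
  {"tx": -0.523,"ty": -0.468,"tz": 0.005,"yaw": -0.28,"grip": 0.3},
])

```text
time: 40.33
tool_pos: [0.4206, -0.1559, 0.1482]
orientation: [-179.9, 0.1, -28.3]
force: [-0.5, -0.9, -0.5]
finger_gap: 0.0434
```

drive_tool([
  {"tx": -0.04,"ty": -0.19,"tz": 0,"yaw": -0.278,"grip": 0.3},
  {"tx": -0.08,"ty": -0.38,"tz": 0,"yaw": -0.278,"grip": 0.3},
  {"tx": -0.12,"ty": -0.58,"tz": 0,"yaw": -0.278,"grip": 0.3},
  {"tx": -0.159,"ty": -0.781,"tz": 0,"yaw": -0.278,"grip": 0.3},
  {"tx": -0.159,"ty": -0.781,"tz": 0,"yaw": -0.278,"grip": 0.3},
])

```text
time: 40.95
tool_pos: [0.4791, 0.0353, 0.1483]
orientation: [-179.8, -0.0, 21.8]
force: [0.3, -0.9, -1.8]
finger_gap: 0.0436
```

drive_tool([
  {"tx": 0,"ty": 0,"tz": 0,"yaw": -0.278,"grip": 0.3},
  {"tx": 0,"ty": 0,"tz": 0,"yaw": -0.278,"grip": 0.3},
  {"tx": 0,"ty": 0,"tz": 0,"yaw": -0.278,"grip": 0.3},
  {"tx": 0,"ty": 0,"tz": 0,"yaw": -0.278,"grip": 0.3},
  {"tx": 0,"ty": 0,"tz": 0,"yaw": -0.278,"grip": 0.3},
])

```text
time: 41.58
tool_pos: [0.4787, 0.0307, 0.148]
orientation: [-179.9, -0.0, 71.5]
force: [0.1, -0.5, -0.9]
finger_gap: 0.0432
```

drive_tool([
  {"tx": 0,"ty": 0,"tz": 0,"yaw": -0.139,"grip": 0.3},
  {"tx": 0,"ty": 0,"tz": 0,"yaw": -0.139,"grip": 0.3},
  {"tx": 0,"ty": 0,"tz": 0,"yaw": -0.139,"grip": 0.3},
  {"tx": 0,"ty": 0,"tz": 0,"yaw": -0.139,"grip": 0.3},
])

```text
time: 42.08
tool_pos: [0.4788, 0.0307, 0.1482]
orientation: [-179.9, -0.1, 96.2]
force: [-0.1, -0.1, -1.3]
finger_gap: 0.0431
```

```bash
python3 -c "
from h import *
im=eyes.read_camera('wrist');cv2.imwrite('pics/w14.png',im)
print(sensors.get_state()['finger_gap'], im[[20,100,200],[300,300,270]])
a=rd(NG,.085)
path((*a,.05,96.1),(*a,.012,96.1),(*a,.0055,96.1))"
```

```text
0.04346899368193079 [[ 45  51 234]
 [ 46  50 234]
 [ 43  48 233]]
(np.float64(0.5356), np.float64(0.0537), 0.05, 96.1) [0.067, 0.235, 0.394, 0.0]
(np.float64(0.5356), np.float64(0.0537), 0.012, 96.1) [0.0, 0.0, 0.152, -0.0]
(np.float64(0.5356), np.float64(0.0537), 0.0055, 96.1) [0.0, 0.0, 0.026, -0.0]
```

drive_tool([
  {"tx": 0.035,"ty": 0.11,"tz": 0.1,"yaw": 0,"grip": 0.3},
  {"tx": 0.067,"ty": 0.235,"tz": 0.25,"yaw": 0,"grip": 0.3},
  {"tx": 0.067,"ty": 0.235,"tz": 0.394,"yaw": 0,"grip": 0.3},
  {"tx": 0.067,"ty": 0.235,"tz": 0.48,"yaw": 0,"grip": 0.3},
  {"tx": 0.067,"ty": 0.235,"tz": 0.53,"yaw": 0,"grip": 0.3},
])

```text
time: 42.75
tool_pos: [0.5357, 0.0536, 0.0159]
orientation: [-180.0, 0.0, 96.2]
force: [-0.3, -0.1, -1.2]
finger_gap: 0.0435
```

drive_tool([
  {"tx": 0,"ty": 0,"tz": 0.01,"yaw": 0,"grip": 0.3},
  {"tx": 0,"ty": 0,"tz": 0.02,"yaw": 0,"grip": 0.3},
  {"tx": 0,"ty": 0,"tz": 0.03,"yaw": 0,"grip": 0.3},
  {"tx": 0,"ty": 0,"tz": 0.038,"yaw": 0,"grip": 0.3},
  {"tx": 0,"ty": 0,"tz": 0.04,"yaw": 0,"grip": 0.3},
])

```text
time: 43.38
tool_pos: [0.5362, 0.0538, 0.0068]
orientation: [180.0, 0.0, 96.2]
force: [-0.4, -0.4, -1.3]
finger_gap: 0.0433
```

drive_tool([
  {"tx": 0,"ty": 0,"tz": 0.004,"yaw": 0,"grip": 0.3},
  {"tx": 0,"ty": 0,"tz": 0.004,"yaw": 0,"grip": 0.3},
])

```text
time: 43.62
tool_pos: [0.5362, 0.0539, 0.0058]
orientation: [180.0, 0.0, 96.2]
force: [0.9, -0.3, -1.5]
finger_gap: 0.0435
```

drive_tool([
  {"tx": 0,"ty": 0,"tz": 0,"yaw": 0,"grip": 0.7},
  {"tx": 0,"ty": 0,"tz": 0,"yaw": 0,"grip": 0.7},
  {"tx": 0,"ty": 0,"tz": 0,"yaw": 0,"grip": 0.7},
  {"tx": 0,"ty": 0,"tz": -0.1,"yaw": 0,"grip": 0.7},
  {"tx": 0,"ty": 0,"tz": -0.2,"yaw": 0,"grip": 0.7},
])

```text
time: 44.25
tool_pos: [0.536, 0.0539, 0.0563]
orientation: [-180.0, -0.0, 96.2]
force: [0.8, 0.2, -0.1]
finger_gap: 0.0608
```

drive_tool([
  {"tx": 0,"ty": -0.15,"tz": -0.1,"yaw": 0,"grip": 0.7},
  {"tx": 0,"ty": -0.372,"tz": -0.15,"yaw": 0,"grip": 0.7},
  {"tx": 0,"ty": -0.372,"tz": -0.15,"yaw": 0,"grip": 0.7},
  {"tx": 0,"ty": -0.372,"tz": -0.15,"yaw": 0,"grip": 0.7},
])

```text
time: 44.75
tool_pos: [0.4442, 0.0432, 0.0936]
orientation: [179.9, 0.1, 96.1]
force: [-0.0, 0.1, 0.2]
finger_gap: 0.0609
```

```bash
python3 -c "
from h import *
handle(0,8,'red')"
```

```text
[0.44418908 0.04316374 0.09355435] 96.1288746151876 0.06089303425638495
end row 214 cols [[301, 334], [287, 351]]
yaw 8.60396638792244
[154 152 140 102  62  54  55  71  91  99 101 102 102 101 102 102]
end in reader [-0.17725814  0.08272733] want y 0.085
(np.float64(0.4511), np.float64(0.0424), 0.04, 96.1) [-0.009, 0.026, 0.214, 0.0]
(np.float64(0.4511), np.float64(0.0424), 0.006, 96.1) [0.0, 0.0, 0.136, -0.0]
push 0.12825814478721476
```

drive_tool([
  {"tx": -0.008,"ty": 0.026,"tz": 0.1,"yaw": 0,"grip": 0.7},
  {"tx": -0.008,"ty": 0.026,"tz": 0.209,"yaw": 0,"grip": 0.7},
  {"tx": -0.008,"ty": 0.026,"tz": 0.3,"yaw": 0,"grip": 0.7},
  {"tx": -0.008,"ty": 0.026,"tz": 0.348,"yaw": 0,"grip": 0.7},
  {"tx": -0.008,"ty": 0.026,"tz": 0.348,"yaw": 0,"grip": 0.7},
])

```text
time: 45.42
tool_pos: [0.4503, 0.0434, 0.0058]
orientation: [-179.9, -0.1, 96.3]
force: [-0.1, -0.1, -0.7]
finger_gap: 0.0608
```

drive_tool([
  {"tx": 0,"ty": 0,"tz": 0,"yaw": 0,"grip": 0.1},
  {"tx": 0,"ty": 0,"tz": 0,"yaw": 0,"grip": 0.1},
  {"tx": 0,"ty": 0,"tz": 0,"yaw": 0,"grip": 0.1},
  {"tx": 0,"ty": 0,"tz": 0,"yaw": 0,"grip": 0.1},
  {"tx": 0,"ty": 0,"tz": 0,"yaw": 0,"grip": 0.1},
], force=40)

```text
time: 46.05
tool_pos: [0.4505, 0.0424, 0.0064]
orientation: [180.0, 0.0, 96.2]
force: [-0.3, -0.3, 1.9]
finger_gap: 0.0213
```

drive_tool([
  {"tx": 0.004,"ty": 0.03,"tz": 0,"yaw": 0,"grip": 0.1},
  {"tx": 0.008,"ty": 0.07,"tz": 0,"yaw": 0,"grip": 0.1},
  {"tx": 0.008,"ty": 0.12,"tz": 0,"yaw": 0,"grip": 0.1},
  {"tx": 0.008,"ty": 0.16,"tz": 0,"yaw": 0,"grip": 0.1},
  {"tx": 0.008,"ty": 0.2,"tz": 0,"yaw": 0,"grip": 0.1},
])

```text
time: 46.68
tool_pos: [0.5, 0.05, 0.0064]
orientation: [-180.0, 0.0, 96.2]
force: [-5.0, -0.1, 8.9]
finger_gap: 0.0213
```

drive_tool([
  {"tx": 0,"ty": 0.04,"tz": 0,"yaw": 0,"grip": 0.1},
  {"tx": 0,"ty": 0.08,"tz": 0,"yaw": 0,"grip": 0.1},
  {"tx": 0,"ty": 0.12,"tz": 0,"yaw": 0,"grip": 0.1},
  {"tx": 0,"ty": 0.14,"tz": 0,"yaw": 0,"grip": 0.1},
])

```text
time: 47.18
tool_pos: [0.535, 0.0538, 0.0064]
orientation: [-180.0, 0.0, 96.2]
force: [-5.0, -0.0, 9.4]
finger_gap: 0.0216
```

drive_tool([
  {"tx": 0,"ty": 0.04,"tz": 0,"yaw": 0,"grip": 0.1},
  {"tx": 0,"ty": 0.08,"tz": 0,"yaw": 0,"grip": 0.1},
  {"tx": 0,"ty": 0.12,"tz": 0,"yaw": 0,"grip": 0.1},
  {"tx": 0,"ty": 0.15,"tz": 0,"yaw": 0,"grip": 0.1},
  {"tx": 0,"ty": 0.15,"tz": 0,"yaw": 0,"grip": 0.1},
])

```text
time: 47.8
tool_pos: [0.5728, 0.0581, 0.0064]
orientation: [179.9, -0.0, 96.2]
force: [2.0, 0.6, 2.6]
finger_gap: 0.0213
```

drive_tool([
  {"tx": 0,"ty": 0.01,"tz": 0,"yaw": 0,"grip": 0.1},
  {"tx": 0,"ty": 0.02,"tz": 0,"yaw": 0,"grip": 0.1},
  {"tx": 0,"ty": 0.03,"tz": 0,"yaw": 0,"grip": 0.1},
  {"tx": 0,"ty": 0.03,"tz": 0,"yaw": 0,"grip": 0.1},
])

```text
time: 48.3
tool_pos: [0.579, 0.0588, 0.0065]
orientation: [-180.0, -0.0, 96.2]
force: [-3.3, 0.5, 6.4]
finger_gap: 0.0213
```

drive_tool([
  {"tx": 0,"ty": 0.008,"tz": 0,"yaw": 0,"grip": 0.1},
  {"tx": 0,"ty": 0.016,"tz": 0,"yaw": 0,"grip": 0.1},
  {"tx": 0,"ty": 0.016,"tz": 0,"yaw": 0,"grip": 0.1},
])

```text
time: 48.68
tool_pos: [0.581, 0.059, 0.0064]
orientation: [-179.7, 0.1, 96.2]
force: [-13.4, -1.8, 17.0]
finger_gap: 0.0215
```

```bash
python3 - <<'E'
from h import *
s=sensors.get_state();print(s["tool_pos"],s["force"])
a=cv2.cvtColor(eyes.read_camera("wrist"),cv2.COLOR_BGR2GRAY)[:,316].astype(int);print(a[225:255]); print(hend((320.5,240)),hend((320.5,247.5)))
E
```

```text
[0.58097528 0.05904321 0.00640809] [-13.39977625  -1.81367762  16.97330237]
[169 167 168 165 166 166 167 166 166 166 151 102  62  55  55  57  58  58
  65  84  99 104 106 106 107 107 107 107 107 108]
[-0.04966166  0.08513606] [-0.04647554  0.08514662]
```

drive_tool([
  {"tx": 0,"ty": 0.008,"tz": 0,"yaw": 0,"grip": 0.1},
  {"tx": 0,"ty": 0.008,"tz": 0,"yaw": 0,"grip": 0.1},
])

```text
time: 48.98
tool_pos: [0.5811, 0.0591, 0.0063]
orientation: [-179.5, 0.1, 96.3]
force: [-24.1, -5.0, 25.8]
finger_gap: 0.0215
```

drive_tool([
  {"tx": 0,"ty": -0.008,"tz": 0,"yaw": 0,"grip": 0.1},
  {"tx": 0,"ty": -0.01,"tz": 0,"yaw": 0,"grip": 0.6},
  {"tx": 0,"ty": -0.01,"tz": 0,"yaw": 0,"grip": 0.6},
  {"tx": 0,"ty": -0.01,"tz": 0,"yaw": 0,"grip": 0.6},
  {"tx": 0,"ty": -0.01,"tz": 0,"yaw": 0,"grip": 0.6},
])

```text
time: 49.6
tool_pos: [0.5829, 0.0615, 0.0063]
orientation: [179.9, -0.2, 96.3]
force: [1.0, 7.9, -2.7]
finger_gap: 0.0429
```

drive_tool([
  {"tx": 0,"ty": 0,"tz": -0.2,"yaw": 0,"grip": 0.6},
  {"tx": 0,"ty": -0.1,"tz": -0.4,"yaw": 0,"grip": 0.6},
  {"tx": 0,"ty": -0.3,"tz": -0.6,"yaw": 0,"grip": 0.6},
  {"tx": 0,"ty": -0.4,"tz": -0.76,"yaw": 0,"grip": 0.6},
  {"tx": 0,"ty": -0.4,"tz": -0.76,"yaw": 0,"grip": 0.6},
])

```text
time: 50.22
tool_pos: [0.4839, 0.0467, 0.1988]
orientation: [179.8, 0.3, 96.0]
force: [0.2, 1.0, 0.6]
finger_gap: 0.0522
```

drive_tool([
  {"tx": 0,"ty": 0,"tz": 0,"yaw": 0.278,"grip": 0},
  {"tx": 0,"ty": 0,"tz": 0,"yaw": 0.278,"grip": 0},
  {"tx": 0,"ty": 0,"tz": 0,"yaw": 0.278,"grip": 0},
  {"tx": 0,"ty": 0,"tz": 0,"yaw": 0.278,"grip": 0},
  {"tx": 0,"ty": 0,"tz": 0,"yaw": 0.278,"grip": 0},
])

```text
time: 50.85
tool_pos: [0.4836, 0.0482, 0.1955]
orientation: [-180.0, 0.0, 45.9]
force: [0.2, -0.5, -0.6]
finger_gap: 0.0106
```

drive_tool([
  {"tx": 0,"ty": 0,"tz": 0,"yaw": 0.278,"grip": 0},
  {"tx": 0,"ty": 0,"tz": 0,"yaw": 0.278,"grip": 0},
  {"tx": 0,"ty": 0,"tz": 0,"yaw": 0.278,"grip": 0},
  {"tx": 0,"ty": 0,"tz": 0,"yaw": 0.278,"grip": 0},
  {"tx": 0,"ty": 0,"tz": 0,"yaw": 0.278,"grip": 0},
])

```text
time: 51.48
tool_pos: [0.4836, 0.0482, 0.1954]
orientation: [-180.0, 0.0, -4.1]
force: [-0.3, 0.4, 0.6]
finger_gap: 0.0003
```

drive_tool([
  {"tx": 0,"ty": 0,"tz": 0,"yaw": 0.278,"grip": 0},
  {"tx": 0,"ty": 0,"tz": 0,"yaw": 0.278,"grip": 0},
  {"tx": 0,"ty": 0,"tz": 0,"yaw": 0.278,"grip": 0},
  {"tx": 0,"ty": 0,"tz": 0,"yaw": 0.278,"grip": 0},
  {"tx": 0,"ty": 0,"tz": 0,"yaw": 0.278,"grip": 0},
])

```text
time: 52.1
tool_pos: [0.4835, 0.0482, 0.1953]
orientation: [180.0, 0.0, -54.2]
force: [0.4, 0.0, -0.1]
finger_gap: 0.0003
```

```bash
python3 - <<'E'
from h import *
path((.53,.01,.2,-84))
E
```

```text
(0.53, 0.01, 0.2, -84) [0.233, -0.061, -0.019, 0.166]
```

drive_tool([
  {"tx": 0.28,"ty": -0.126,"tz": -0.019,"yaw": 0.166,"grip": 0},
  {"tx": 0.28,"ty": -0.126,"tz": -0.019,"yaw": 0.166,"grip": 0},
  {"tx": 0.28,"ty": -0.126,"tz": -0.019,"yaw": 0.166,"grip": 0},
  {"tx": 0.28,"ty": -0.126,"tz": -0.019,"yaw": 0.166,"grip": 0},
  {"tx": 0.28,"ty": -0.126,"tz": -0.019,"yaw": 0.166,"grip": 0},
])

```text
time: 52.72
tool_pos: [0.55, 0.0104, 0.2005]
orientation: [180.0, -0.0, -83.6]
force: [-0.5, -1.0, -0.5]
finger_gap: 0.0004
```

```bash
python3 - <<'E'
from h import *
im=eyes.read_camera("wrist");cv2.imwrite("pics/w15.png",im)
m=cv2.inRange(cv2.cvtColor(im,cv2.COLOR_BGR2HSV),(45,90,60),(80,255,255))
k,l,st,ce=cv2.connectedComponentsWithStats(m)
for i in range(1,k):
    if st[i,4]>80: print(st[i],ce[i],back("wrist",[ce[i]],.055)[0])
print("expected",rd(.072,.0425))
im,o=strips("wrist",rows=(0,480))
for kk,v in o.items(): print(kk,v[1],v[2])
s=sensors.get_state();print(s["tool_pos"],s["orientation"])
E
```

```text
[  34    0   57   24 1027] [60.98928919  9.32327167] [0.686995   0.21148821 0.055     ]
[ 81  30  15  15 173] [88.05780347 37.02312139] [0.67097811 0.19296244 0.055     ]
[ 296   30   37   41 1182] [313.59052453  49.75888325] [0.68089689 0.02932005 0.055     ]
expected (np.float64(0.6784), np.float64(0.0262))
red [233, 106, 55, 45, 2437] [0.62195002 0.06524198]
yellow [341, 106, 55, 45, 2370] [ 0.63120372 -0.01939738]
blue [0, 103, 116, 161, 12999] [0.55604824 0.23143142]
[0.55002966 0.01018077 0.20083546] [ 1.79988244e+02 -1.55106534e-02 -8.36708024e+01]
```

View pics/w15.png

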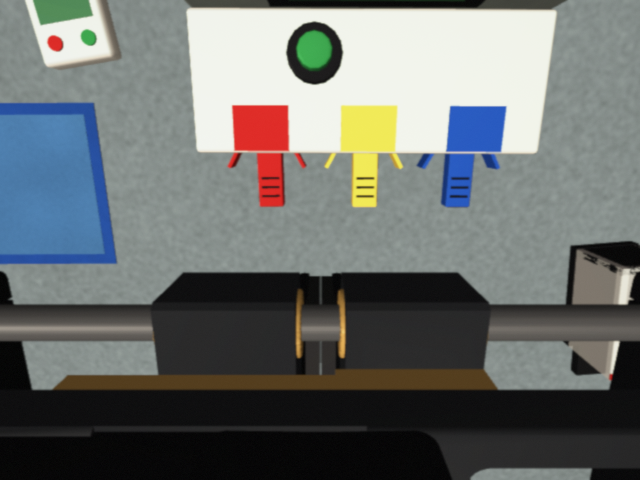

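All three handles stick out equally, ending at row ~206, and the magazine is empty. The button is at (314,50), about (0.680, 0.028).

```bash
python3 -c "
from h import *
path((.68,.0282,.2,-84),(.68,.0282,.075,-84))"
```

```text
(0.68, 0.0282, 0.2, -84) [-0.014, -0.525, 0.003, 0.002]
(0.68, 0.0282, 0.075, -84) [0.0, -0.0, 0.5, 0.0]
```

drive_tool([
  {"tx": -0.014,"ty": -0.25,"tz": 0,"yaw": 0.002,"grip": 0},
  {"tx": -0.014,"ty": -0.525,"tz": 0,"yaw": 0.002,"grip": 0},
  {"tx": -0.014,"ty": -0.525,"tz": 0.2,"yaw": 0.002,"grip": 0},
  {"tx": -0.014,"ty": -0.525,"tz": 0.4,"yaw": 0.002,"grip": 0},
  {"tx": -0.014,"ty": -0.525,"tz": 0.5,"yaw": 0.002,"grip": 0},
])

```text
time: 53.45
tool_pos: [0.6789, 0.0274, 0.0726]
orientation: [179.8, 0.0, -84.1]
force: [-0.2, 0.4, 1.4]
finger_gap: 0.0004
```

drive_tool([
  {"tx": 0,"ty": 0,"tz": 0.02,"yaw": 0,"grip": 0},
  {"tx": 0,"ty": 0,"tz": 0.03,"yaw": 0,"grip": 0},
  {"tx": 0,"ty": 0,"tz": 0.04,"yaw": 0,"grip": 0},
  {"tx": 0,"ty": 0,"tz": 0.04,"yaw": 0,"grip": 0},
])

```text
time: 53.95
tool_pos: [0.681, 0.0278, 0.0672]
orientation: [-179.9, -0.0, -84.2]
force: [0.9, -0.2, 0.7]
finger_gap: 0.0007
```

drive_tool([
  {"tx": 0,"ty": 0,"tz": 0.01,"yaw": 0,"grip": 0},
  {"tx": 0,"ty": 0,"tz": 0.02,"yaw": 0,"grip": 0},
  {"tx": 0,"ty": 0,"tz": 0.03,"yaw": 0,"grip": 0},
  {"tx": 0,"ty": 0,"tz": 0.03,"yaw": 0,"grip": 0},
])

```text
time: 54.45
tool_pos: [0.6811, 0.0277, 0.0612]
orientation: [-179.9, -0.0, -84.2]
force: [-5.5, -1.2, 21.5]
finger_gap: 0.0002
```

drive_tool([
  {"tx": 0,"ty": 0,"tz": 0.008,"yaw": 0,"grip": 0},
  {"tx": 0,"ty": 0,"tz": 0.012,"yaw": 0,"grip": 0},
  {"tx": 0,"ty": 0,"tz": 0.012,"yaw": 0,"grip": 0},
])

```text
time: 54.82
tool_pos: [0.6813, 0.0278, 0.0609]
orientation: [-179.8, -0.1, -84.2]
force: [-14.5, -4.0, 41.2]
finger_gap: 0.0002
```

drive_tool([
  {"tx": 0,"ty": 0,"tz": 0.008,"yaw": 0,"grip": 0},
  {"tx": 0,"ty": 0,"tz": 0.012,"yaw": 0,"grip": 0},
  {"tx": 0,"ty": 0,"tz": 0.012,"yaw": 0,"grip": 0},
])

```text
time: 55.2
tool_pos: [0.6815, 0.0278, 0.0604]
orientation: [-179.8, -0.2, -84.2]
force: [-24.8, -6.5, 60.3]
finger_gap: -0.0001
```

Something firm was reached at z≈0.061. I'll back off in small steps to see the button's spring.

drive_tool([
  {"tx": 0,"ty": 0,"tz": -0.026,"yaw": 0,"grip": 0},
  {"tx": 0,"ty": 0,"tz": -0.026,"yaw": 0,"grip": 0},
  {"tx": 0,"ty": 0,"tz": -0.026,"yaw": 0,"grip": 0},
])

```text
time: 55.58
tool_pos: [0.6811, 0.0278, 0.0613]
orientation: [-179.9, -0.0, -84.2]
force: [-3.3, -0.7, 16.8]
finger_gap: 0.0004
```

drive_tool([
  {"tx": 0,"ty": 0,"tz": -0.008,"yaw": 0,"grip": 0},
  {"tx": 0,"ty": 0,"tz": -0.008,"yaw": 0,"grip": 0},
  {"tx": 0,"ty": 0,"tz": -0.008,"yaw": 0,"grip": 0},
])

```text
time: 55.95
tool_pos: [0.681, 0.0277, 0.0616]
orientation: [-179.9, -0.0, -84.2]
force: [2.7, 0.7, 6.4]
finger_gap: 0.0004
```

drive_tool([
  {"tx": 0,"ty": 0,"tz": -0.008,"yaw": 0,"grip": 0},
  {"tx": 0,"ty": 0,"tz": -0.008,"yaw": 0,"grip": 0},
  {"tx": 0,"ty": 0,"tz": -0.008,"yaw": 0,"grip": 0},
])

```text
time: 56.32
tool_pos: [0.6802, 0.0277, 0.063]
orientation: [180.0, -0.0, -84.2]
force: [2.8, 0.4, 3.8]
finger_gap: 0.0001
```

drive_tool([
  {"tx": 0,"ty": 0,"tz": -0.008,"yaw": 0,"grip": 0},
  {"tx": 0,"ty": 0,"tz": -0.008,"yaw": 0,"grip": 0},
  {"tx": 0,"ty": 0,"tz": -0.008,"yaw": 0,"grip": 0},
])

```text
time: 56.7
tool_pos: [0.68, 0.0277, 0.0649]
orientation: [180.0, -0.0, -84.2]
force: [1.4, 0.1, 2.6]
finger_gap: 0.0007
```

The force eases like a spring (6.4, then 3.8, then 2.6 N from 61.6 to 64.9 mm), so the button was on its stop at ~61.5 mm. I'll retract and check.

drive_tool([
  {"tx": 0,"ty": 0,"tz": -0.15,"yaw": 0,"grip": 0},
  {"tx": 0,"ty": 0,"tz": -0.4,"yaw": 0,"grip": 0},
  {"tx": 0,"ty": 0.2,"tz": -0.54,"yaw": 0,"grip": 0},
  {"tx": 0,"ty": 0.45,"tz": -0.54,"yaw": 0,"grip": 0},
  {"tx": 0,"ty": 0.52,"tz": -0.54,"yaw": 0,"grip": 0},
])

```text
time: 57.32
tool_pos: [0.5471, 0.0139, 0.1991]
orientation: [179.8, -0.1, -84.2]
force: [1.1, -1.2, 0.2]
finger_gap: 0.0005
```

drive_tool([
  {"tx": 0,"ty": 0.4,"tz": 0,"yaw": 0,"grip": 0},
  {"tx": 0,"ty": 0.4,"tz": 0,"yaw": 0,"grip": 0},
  {"tx": 0,"ty": 0.4,"tz": 0,"yaw": 0,"grip": 0},
])

```text
time: 57.7
tool_pos: [0.449, 0.0033, 0.1996]
orientation: [179.9, -0.2, -84.3]
force: [0.6, -0.1, -0.4]
finger_gap: 0.0008
```

```bash
python3 - <<'E'
import cv2
from plant import eyes
a=eyes.read_camera("top"); cv2.imwrite("pics/top9.png",a)
cv2.imwrite("pics/top9c.png",cv2.resize(a[100:340,150:510],(800,533),interpolation=cv2.INTER_CUBIC))
E
```

```text
(no output)
```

View pics/top9c.png

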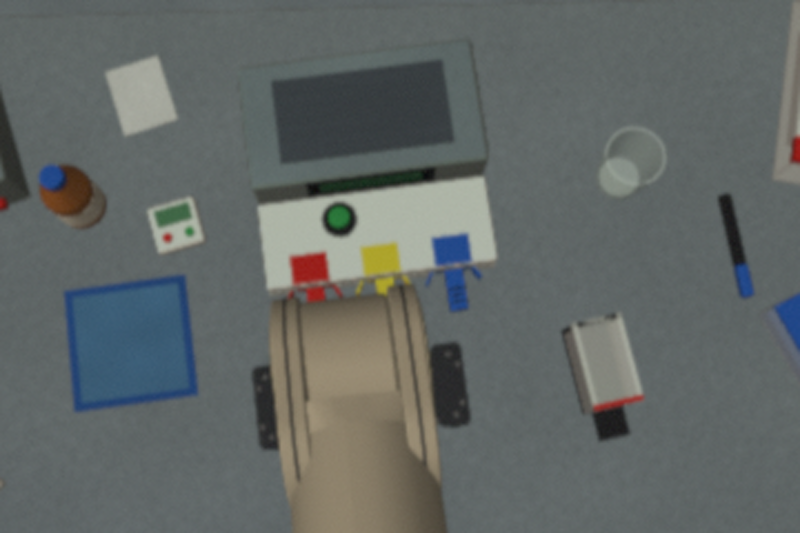

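The final view shows all the bystanders in the same pixels as at the start, the magazine empty and the cassettes in their bays. I'm handing in.

```bash
python3 -c "
from plant import job; print(job.job_done())"
```

```text
the job is handed in; nothing more can be done
None
```

The job is handed in at about 58 s of robot time: blue, yellow and red are in their own bays and the start button has been pressed. There was no rack in this start, so nothing had to be pushed onto the mat.

- **Cassettes:** I drew them from the top (blue, yellow, red), set each down nose first in front of its bay and took it by the handle. Each was pushed until it stopped, at 29, 22 and 24 N. The last close-up shows three equal handles, ending about 48 mm in front of the face where 49 mm is expected.
- **Button:** After the cassettes were in, I pressed it to its stop at about 61.5 mm height. Backing off showed its spring (6.4, 3.8, then 2.6 N), so it went fully down. I pressed harder than needed, up to 60 N with the fingertips, which is under the 120 N wrist limit.
- **Other things:** The final top view shows the magazine empty. The bottle, timer, beaker and marker are where they were at the start. The tip box and pipette are mostly outside that view and I did not check them separately.
- **One flaw:** Blue hung tail-down in my first, weaker grip. It was pressed with about 31 N and slid about 20 mm forward when I set it down. It stayed in line and loaded normally, and I gripped the other two harder.

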